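# Gauge pressed sample discs and scoop them into their trays

## Robot

A 6-joint arm with a two-finger parallel gripper is mounted at the origin on the work surface. World frame = base frame: x ahead of the robot, y to its left, z up, the work surface at z = 0. Lengths are in m, angles in rad, forces in N, time in s.
With the tool pointing down it reaches from about 0.25 to 0.85 m from the base axis. Payload 12.5 kg.
Tool frame: the origin (TCP) lies at the very end of the fingers, on their centre line; the grasp point (between the pads) lies 19 mm behind it (robot.grip_depth is the z of the grasp point in the tool frame, in m); z points along the fingers, y is the line along which they close (so a half turn about z gives the same grasp; the last joint's range is limited). The gripper opens to 93 mm and grips with 3 to 60 N. Pads are 15 mm wide; open, the fingers measure 128 mm over their backs; the gripper's body (75 mm by 188 mm) begins 65 mm behind the grasp point.
Start: joints at [-1.412, 0.351, 1.652, -0, 1.139, -0.085], TCP at [0.133, -0.534, 0.191] pointing down, gripper open.
Joint ranges: [-2.75, 2.75], [-0.79, 2.1], [0.01, 2.65], [-1.57, 4.71], [0.07, 3.14], [-2.87, 2.87]. Speed limits (rad/s): [2.22, 2.22, 2.79, 3.14, 3.14, 3.14].

## Interface

Orientations are given as a 3x3 rotation matrix whose columns are the frame's x, y, z axes.
In Python, from bench import robot gives the robot as it stands. The module is installed in compiled form; this text tells all that it offers.
- The arm moves only by the tool move_arm, never from a script. Its argument "steps" is text: rows parted by semicolons, each of 7 numbers parted by spaces: the turn, a rotation vector about the tool's x, y, z in rad, then the shift along the tool's x, y, z in m, then the closure, from 0 (fully open) to 1 (shut). In form: wx wy wz x y z claw; .... A call has exactly 8 rows; each row shifts and turns the commanded pose from where the row before left it, along the tool's axes as they then stand; what a row does not reach is not made up. A row lasts 1/8 s, in which the tool goes at most 62.5 mm and 10.7 degrees, less where a joint would pass 70% of its speed; a pose out of reach is approached as far as the arm can. A call is refused whole if a number of a shift passes 0.0625 or a number of a turn 0.188, either way. A call with a gripper value outside its range is refused whole. The fingers move at their own pace and stop on an object; "squeeze" is the grip in N (left out, the last holds). Time passes only in rows, so rows that do not move let the fingers close, or fill a call up. It gives the time, the measured TCP pose, the force, the opening and the grip force at its end, in the units of the state.
- robot.get_obs(): the state, without advancing time (a new reading comes with each control period).
- robot.get_image(name): name is "scene" or "top" or "wrist"; returns (picture, depth): 384x512x3 uint8, red, green, blue; 384x512 float32, m along the optical axis (not along the pixel's ray), 0 where there is no reading.
- robot.camera_params(name): a dict with "fovy" (degrees; the focal length in pixels is half the picture's height over the tangent of half this angle, whatever the lens; pixels are square), "cx", "cy" (the principal point, pixels), "rvec" (rotation vector, rad) and "tvec" (3), from world to camera coordinates, as OpenCV has them; the wrist camera has in their place "tool_from_camera" (4x4, takes a point from camera to tool coordinates, whose origin is the TCP and whose axes are the flange's). Camera axes: x right, y down, z forward; pixel columns grow to the right and rows downward; lengths in m; the calibration is good to about 2 mm. A picture is of the moment at which its call begins: read the wrist's pose just before it. camera_params takes no time and is no camera call.
- robot.finish_job(): hands the job in; it is judged then, once.
Trained networks look in the newest picture that a camera, given by its name, has taken for a name from the list of things; names that differ only in an ending like _2 or _b are one class to them, and where a whole thing is asked for, a point or a joint stands for the part that bears it (a point fixed in the world has none). Each returns a list of dicts, best first, with "confidence" (0 to 1); they miss things now and then, are a little off and sometimes report something else, mostly with a low value. They report only what shows in the picture. A call takes as long as a camera call.
- robot.outline_of(camera, target): "pixels" (384x512 bool, what is visible of it) and "centre" ([column, row] in pixels, amid what is visible of it).
- robot.pinpoint(camera, target): "centre" ([column, row] in pixels: a listed point, or the origin of a listed thing).
The state is a dict: "time": time; "qpos": joint angles; "joint_vel": joint speeds; "effort": joint torques, N m; "ee_pos": TCP position; "tcp_rot": TCP orientation; "contact_force": force on the tool from outside, world axes, zero at the start; "ft_torque": the same for the moment, N m; "opening": finger opening in m; "grip_force": force on a finger pad.
Only numpy, scipy, OpenCV 4.12 (cv2) and the standard library are available. Lean on these libraries where they do the work, as an engineer would, in place of code of your own. Each camera call takes 0.05 s, during which the arm holds its last target. There are 200 camera calls.

## Task

Check each pressed sample disc in front of the backstop with the height gauge, stood on the bench astride the disc where it lies: blue first, then yellow, then white if there is one. Then sort them with the flat scoop, pushing each disc on to it against the backstop: thin discs (14 mm) go into the red tray and full ones (22 mm) into the green tray. Do not touch the discs with the fingers, leave the bottle, crucible and jar alone, and finish with the gauge stood and the scoop laid flat each on its own mat (gauge grey, scoop blue).

Things in the scene. Friction and masses are not known exactly. Their poses are not given: they have to be found in the camera images.
- fence: Fixed aluminium backstop bar on the bench: 480 mm long (its y), 20 mm thick (its x), 45 mm high. Origin: centre of its underside. Its -x side is the working face; its +y end is on the left seen from the robot.
- fence_face (a point): Middle of the fence's working face, at bench height. x axis: into the bar, square to the face; y: along the bar.
- tray_red: Red open tray for discs that are too thin: 180 x 180 mm outside, 32 mm high, walls and floor 5 mm, fixed to the bench. Origin: centre of its underside.
- tray_green: Green open tray for discs that are thick enough, same size as the red one, fixed. Origin: centre of its underside.
- mat_gauge: Grey mat, 150 x 120 x 3 mm (its x, y, z), fixed: the height gauge's own place. Origin: centre of its underside.
- mat_scoop: Blue mat, 150 x 120 x 3 mm, fixed: the scoop's own place. Origin: centre of its underside.
- gauge_base (a point): Loose height gauge (350 g), point midway between the soles of its two legs, z up, y across from leg to leg. A bridge 102 mm wide (y), 44 mm deep (x): legs 8 mm thick, 45 mm high, 86 mm clear between them; blue crosspiece at 45 to 57 mm; black grip block on top. Stood on the bench astride a disc, its sprung foot rests on the disc.
- gauge_grip (a point): Point in the gauge's black grip block, 82 mm above the soles; the block is 30 mm (x) by 24 mm (y), from 57 to 99 mm above the soles. Grasp it across its 24 mm.
- gauge_foot (a joint): Height of the gauge's sprung brass foot (24 mm across, in the middle of the gauge) above its lowest place, in m. At 0 its underside is 8 mm above the soles; it is pushed up by what lies beneath (spring 0.6 N at rest + 0.1 N per mm, travel 25 mm). With the soles on the bench: disc thickness = joint + 0.008; so a 14 mm disc reads 0.006 and a 22 mm disc 0.014. An orange pointer shows it on the gauge's +x face.
- scoop_lip (a point): Loose flat steel scoop (280 g): middle of the pan's front edge, at its underside. x points out of the mouth, z up when it lies flat. Pan plate 120 mm long (x), 90 mm wide, 2 mm thick, smooth (friction about 0.2); open front; side walls 16 mm high from 18 to 85 mm behind the lip, 82 mm apart inside; back wall 22 mm high at 85 mm behind the lip.
- scoop_grip (a point): Point in the scoop's upright orange handle, 105 mm behind the lip and 45 mm above the underside. The handle is 30 mm (x) by 24 mm (y) and rises from the pan plate to 70 mm. Grasp it across its 24 mm.
- disc_blue_a: Pressed sample disc in a blue cup with a grey top, 60 mm in diameter, 95 to 155 g, flat on the bench; its lower edge is bevelled 5 x 5 mm. It is either 14 mm (too thin) or 22 mm (thick enough): the gauge tells. Of disc_blue_a and disc_blue_b just one is present. Origin: centre of its underside.
- disc_blue_b: Pressed sample disc in a blue cup with a grey top, 60 mm in diameter, 95 to 155 g, flat on the bench; its lower edge is bevelled 5 x 5 mm. It is either 14 mm (too thin) or 22 mm (thick enough): the gauge tells. Of disc_blue_a and disc_blue_b just one is present. Origin: centre of its underside.
- disc_yellow_a: Pressed sample disc in a yellow cup with a grey top, 60 mm in diameter, 95 to 155 g, flat on the bench; its lower edge is bevelled 5 x 5 mm. It is either 14 mm (too thin) or 22 mm (thick enough): the gauge tells. Of disc_yellow_a and disc_yellow_b just one is present. Origin: centre of its underside.
- disc_yellow_b: Pressed sample disc in a yellow cup with a grey top, 60 mm in diameter, 95 to 155 g, flat on the bench; its lower edge is bevelled 5 x 5 mm. It is either 14 mm (too thin) or 22 mm (thick enough): the gauge tells. Of disc_yellow_a and disc_yellow_b just one is present. Origin: centre of its underside.
- disc_white_a: Pressed sample disc in a white cup with a grey top, 60 mm in diameter, 95 to 155 g, flat on the bench; its lower edge is bevelled 5 x 5 mm. It is either 14 mm (too thin) or 22 mm (thick enough): the gauge tells. Of disc_white_a and disc_white_b at most one is present. Origin: centre of its underside.
- disc_white_b: Pressed sample disc in a white cup with a grey top, 60 mm in diameter, 95 to 155 g, flat on the bench; its lower edge is bevelled 5 x 5 mm. It is either 14 mm (too thin) or 22 mm (thick enough): the gauge tells. Of disc_white_a and disc_white_b at most one is present. Origin: centre of its underside.
- reagent: Bystander: amber bottle, 56 mm across, 90 mm high. Origin: centre of its underside.
- crucible: Bystander: white crucible, 48 mm across, 45 mm high. Origin: centre of its underside.
- weigh_jar: Bystander: glass jar, 56 mm across, 60 mm high; not always there. Origin: centre of its underside.

How it is judged:
By the outcome, as a careful person would: the job done as asked, in the order asked, and still so for the second after the job is handed in, with the robot touching nothing.
Of disc_blue_a, disc_blue_b only 1 to 1 are there at a start; the rules pass over those that are not, and their reading is None.
Of disc_yellow_a, disc_yellow_b only 1 to 1 are there at a start; the rules pass over those that are not, and their reading is None.
Of disc_white_a, disc_white_b, weigh_jar only 1 to 1 are there at a start; the rules pass over those that are not, and their reading is None.
At some moment in a run one of disc_blue_a, disc_blue_b, disc_yellow_a, disc_yellow_b, disc_white_a, disc_white_b may be knocked a few centimetres aside while the robot is not near it.
It also fails if it takes over 210 s, if anything falls off the work surface, if the arm or the gripper's body presses on something with over 40 N, if the wrist force passes 120 N, or if a joint passes its speed limit or range.

## Working session

There is one attempt and no reset: what is moved stays moved. The work goes in short steps, Python scripts to look and compute and a tool call to move; the robot and the scene stay as the last step left them, time stands still between calls to the robot, and variables do not carry over. Pictures are saved under pics/ and viewed, at most 14 in all, crops included, and the job is handed in when it is done.

Besides the shell and the picture viewer there is one more tool, called as name(argument=value, ...) on one line, values as JSON. move_arm: Moves the arm, as the interface text tells. Its arguments: {"type":"object","properties":{"steps":{"type":"string"},"squeeze":{"type":"number"}},"required":["steps"]}

```bash
mkdir -p pics; cat > h.py <<'E'
import numpy as np, cv2
from bench import robot
from scipy.spatial.transform import Rotation as R
def cam(name):
    p=robot.camera_params(name); f=192/np.tan(np.radians(p['fovy'])/2)
    if 'rvec' in p:
        Rm=cv2.Rodrigues(np.array(p['rvec'],float))[0]; t=np.array(p['tvec'],float).ravel()
        Rc=Rm.T; o=-Rm.T@t
    else:
        s=robot.get_obs(); T=np.array(p['tool_from_camera']); W=np.array(s['tcp_rot'])
        Rc=W@T[:3,:3]; o=W@T[:3,3]+np.array(s['ee_pos'])
    return f,p['cx'],p['cy'],Rc,o
def snap(name,png=None):
    c=cam(name); im,d=robot.get_image(name)
    if png: cv2.imwrite('pics/'+png,im[:,:,::-1])
    return c,im,d
def atz(c,px,z):
    f,cx,cy,Rc,o=c; r=Rc@np.array([(px[0]-cx)/f,(px[1]-cy)/f,1]); return o+r*(z-o[2])/r[2]
def cloud(c,d,mask=None):
    f,cx,cy,Rc,o=c; m=d>0
    if mask is not None: m&=mask
    v,u=np.nonzero(m); z=d[v,u]; P=np.stack([(u-cx)/f*z,(v-cy)/f*z,z],1)
    return P@Rc.T+o
def st():
    s=robot.get_obs(); print('t',round(s['time'],2),'tcp',np.round(s['ee_pos'],4),'open',round(s['opening'],4),'F',np.round(s['contact_force'],1)); print(np.round(s['tcp_rot'],3)); return s
E
cat > a.py <<'E'
from h import *
st()
for n in ['top','scene']:
    c,im,d=snap(n,n+'0.png'); print(n,c[4],c[3][:,2],c[0])
    for t in ['fence','fence_face','tray_red','tray_green','mat_gauge','mat_scoop','gauge_base','gauge_grip','scoop_lip','scoop_grip','disc_blue_a','disc_yellow_a','disc_white_a','reagent','crucible','weigh_jar']:
        z={'gauge_grip':.085,'scoop_grip':.048,'gauge_base':.003,'scoop_lip':.003}.get(t,0)
        for q in robot.pinpoint(n,t)[:2]:
            if q['confidence']>.3: print(t,round(q['confidence'],2),np.round(q['centre'],0),np.round(atz(c,q['centre'],z)[:2],4))
E
python3 a.py
```

```text
t 0.0 tcp [ 0.1327 -0.5333  0.1904] open 0.0931 F [0.2 0.5 0.1]
[[ 0.97   0.241 -0.   ]
 [ 0.241 -0.97   0.001]
 [ 0.    -0.001 -1.   ]]
top [0.49032805 0.00946107 1.10928398] [ 0.08711559 -0.01277547 -0.99611629] 382.8765646099881
fence 0.56 [261. 164.] [ 0.6726 -0.0154]
fence 0.36 [136. 247.] [0.4392 0.3501]
fence_face 0.76 [255. 173.] [0.6461 0.002 ]
tray_red 0.91 [390. 181.] [ 0.6099 -0.3905]
tray_green 0.68 [122. 188.] [0.6112 0.3894]
tray_green 0.53 [387. 180.] [ 0.6139 -0.3843]
mat_gauge 0.87 [150. 251.] [0.4289 0.3082]
gauge_base 0.74 [142. 248.] [0.4365 0.3298]
gauge_grip 0.91 [136. 246.] [0.4468 0.324 ]
gauge_grip 0.36 [386. 181.] [ 0.6032 -0.3505]
scoop_lip 0.87 [376. 224.] [ 0.4866 -0.3431]
scoop_grip 0.61 [378. 266.] [ 0.3718 -0.3283]
disc_blue_a 0.76 [209. 194.] [0.5864 0.1387]
disc_yellow_a 0.66 [301. 195.] [ 0.5781 -0.1287]
disc_white_a 0.51 [137. 248.] [0.4382 0.3458]
reagent 0.63 [200. 133.] [0.7685 0.1601]
crucible 0.46 [254. 128.] [0.7802 0.0019]
weigh_jar 0.79 [308. 133.] [ 0.7591 -0.1555]
scene [1.05742607 0.44643136 1.07456394] [-0.41951311 -0.37610722 -0.82616712] 419.2080669358262
fence 0.84 [233. 223.] [ 0.6678 -0.0084]
fence_face 0.85 [238. 220.] [ 0.6528 -0.0059]
tray_red 0.75 [162. 147.] [ 0.6229 -0.3812]
tray_green 0.73 [360. 301.] [0.6098 0.3957]
mat_gauge 0.69 [374. 237.] [0.4276 0.3188]
mat_scoop 0.64 [222. 119.] [ 0.3993 -0.3275]
gauge_base 0.87 [374. 241.] [0.4404 0.3272]
gauge_grip 0.87 [380. 225.] [0.4363 0.3206]
scoop_lip 0.94 [203. 128.] [ 0.4734 -0.3412]
scoop_grip 0.6 [224. 104.] [ 0.3746 -0.337 ]
disc_blue_a 0.56 [283. 234.] [0.5954 0.1214]
disc_yellow_a 0.54 [225. 182.] [ 0.5798 -0.13  ]
disc_white_a 0.39 [234. 225.] [ 0.6708 -0.0043]
reagent 0.97 [248. 287.] [0.779  0.1549]
crucible 0.75 [211. 253.] [0.777  0.0101]
weigh_jar 0.85 [178. 220.] [ 0.769  -0.1371]
```

View pics/top0.png

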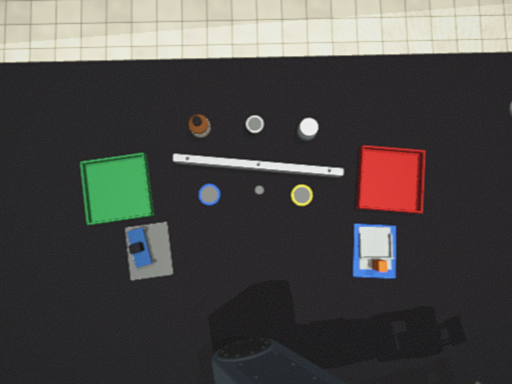

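View pics/scene0.png

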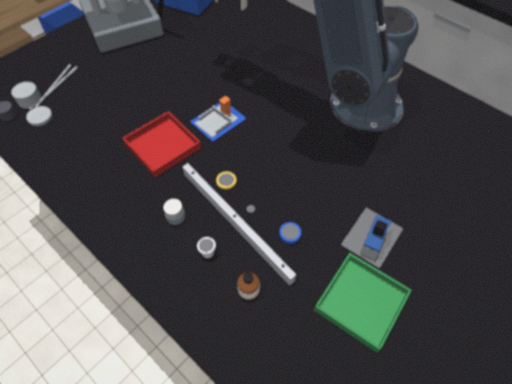

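```bash
cat > b.py <<'E'
from h import *
print(robot.camera_params('top').keys(),robot.camera_params('wrist'))
for n in ['top','scene']:
    c,im,d=snap(n)
    for t,zlo,zhi in [('fence',.04,.05),('tray_red',.025,.04),('tray_green',.025,.04),('mat_gauge',-.01,.012),('mat_scoop',-.01,.012),('gauge_grip',.09,.11),('scoop_grip',.06,.08),('disc_blue_a',.008,.035),('disc_yellow_a',.008,.035),('scoop_lip',-.01,.03)]:
        o=robot.outline_of(n,t)
        if not o: print(n,t,'none'); continue
        P=cloud(c,d,o[0]['pixels']); Q=P[(P[:,2]>zlo)&(P[:,2]<zhi)]
        print(n,t,round(o[0]['confidence'],2),len(P),len(Q),'zpct',np.round(np.percentile(P[:,2],[5,50,95]),4),end=' ')
        if len(Q)>4:
            (x,y),(w,h),a=cv2.minAreaRect(Q[:,:2].astype(np.float32)); print('rect',np.round([x,y,w,h],4),round(a,1))
        else: print()
    P=cloud(c,d,cv2.circle(np.zeros((384,512),np.uint8),(259,190) if n=='top' else (251,209),6,1,-1)>0); print('dot',np.round(np.percentile(P[:,2],[1,50,99]),4),P.mean(0))
E
python3 b.py
```

```text
dict_keys(['fovy', 'cx', 'cy', 'rvec', 'tvec']) {'fovy': 61.34169459225397, 'cx': 254.2621818018852, 'cy': 190.97600500169386, 'tool_from_camera': array([[-5.69031823e-05, -9.54623886e-01, -2.97814090e-01,
         8.44439037e-02],
       [ 9.99999988e-01, -9.81286951e-05,  1.23475738e-04,
         6.91007154e-04],
       [-1.47096997e-04, -2.97814079e-01,  9.54623880e-01,
        -1.93639857e-01],
       [ 0.00000000e+00,  0.00000000e+00,  0.00000000e+00,
         1.00000000e+00]])}
top fence 0.82 1534 1177 zpct [0.0093 0.0438 0.0476] rect [ 0.6636 -0.0076  0.4786  0.0208] 83.5
top tray_red 0.64 4214 530 zpct [0.001  0.0053 0.0312] rect [ 0.615  -0.3875  0.1811  0.1806] 83.8
top tray_green 0.76 4230 535 zpct [0.0017 0.0055 0.0316] rect [0.6084 0.3972 0.1799 0.1814] 7.0
top mat_gauge 0.69 1571 1557 zpct [-0.0007  0.0029  0.0064] rect [0.43   0.3108 0.1508 0.1236] 6.3
top mat_scoop 0.65 611 610 zpct [-0.0008  0.0024  0.006 ] rect [ 0.41   -0.3347  0.12    0.1457] 86.3
top gauge_grip 0.59 739 114 zpct [0.0057 0.0599 0.1025] rect [0.4427 0.3218 0.024  0.0302] 14.1
top scoop_grip 0.69 14
[... 689 characters left out ...]
t_gauge 0.86 1168 1168 zpct [-0.0001  0.0033  0.0067] rect [0.4325 0.3135 0.1507 0.1195] 7.0
scene mat_scoop 0.61 172 172 zpct [-0.0008  0.0028  0.006 ] rect [ 0.4133 -0.325   0.1121  0.1458] 82.3
scene gauge_grip 0.86 709 114 zpct [0.016  0.0604 0.1027] rect [0.4458 0.3252 0.026  0.0296] 14.2
scene scoop_grip 0.56 925 69 zpct [0.0003 0.0063 0.0681] rect [ 0.3792 -0.3297  0.027   0.0297] 88.1
scene disc_blue_a 0.59 338 336 zpct [0.0149 0.0224 0.0254] rect [0.5877 0.1383 0.0595 0.0557] 26.7
scene disc_yellow_a 0.61 271 257 zpct [0.0079 0.0142 0.0178] rect [ 0.5802 -0.1266  0.0587  0.0598] 14.0
scene scoop_lip none
dot [-0.0049  0.0003  0.0042] [ 5.97521933e-01 -3.49654996e-03  1.23260515e-04]
```

```bash
cat > plan.py <<'E'
import sys
from h import *
# usage: plan.py x y z theta_deg tiltdeg nrows  [relative start x y z theta tilt optional]
def pose(th,tilt):  # tilt>0: tool x axis (scoop mouth) dips
    th=np.radians(th); x=[np.cos(th),np.sin(th),0]; y=[np.sin(th),-np.cos(th),0]
    return np.array([x,y,[0,0,-1]]).T@R.from_euler('y',-tilt,degrees=True).as_matrix()
def plan(p0,R0,p1,R1,n,claw):
    rv=R.from_matrix(R0.T@R1).as_rotvec()/n; out=[]; Rc=R0.copy(); p=np.array(p0,float)
    for i in range(n):
        dp=np.round(Rc.T@((np.array(p1)-p)/(n-i)),4); w=np.round(rv,4)
        out.append(' '.join('%g'%v for v in [*(w+0.),*(dp+0.)])+' %g'%claw)
        p=p+Rc@dp; Rc=Rc@R.from_rotvec(w).as_matrix()
    for k in range(0,n,8): print('; '.join(out[k:k+8]))
    return p,Rc
def go(*legs,claw=0):
    """legs: (x,y,z,theta,tilt,n)"""
    s=st(); p,Rc=np.array(s['ee_pos']),np.array(s['tcp_rot'])
    print('theta',np.degrees(np.arctan2(Rc[1,0],Rc[0,0])))
    for l in legs: p,Rc=plan(p,Rc,l[:3],pose(l[3],l[4]),l[5],claw)
E
python3 -c "
from plan import *
go((.43,.31,.25,104,0,24))"
```

```text
t 2.8 tcp [ 0.1328 -0.5337  0.1909] open 0.093 F [ 0.  -0.1  0.3]
[[ 0.97   0.241  0.   ]
 [ 0.241 -0.97   0.   ]
 [ 0.    -0.    -1.   ]]
theta 13.968787261755038
0 0 -0.0655 0.0205 -0.0311 -0.0025 0; 0 0 -0.0655 0.0225 -0.0297 -0.0025 0; 0 0 -0.0655 0.0244 -0.0282 -0.0025 0; 0 0 -0.0655 0.0262 -0.0265 -0.0025 0; 0 0 -0.0655 0.0279 -0.0248 -0.0025 0; 0 0 -0.0655 0.0294 -0.0229 -0.0025 0; 0 0 -0.0655 0.0309 -0.0209 -0.0024 0; 0 0 -0.0655 0.0322 -0.0188 -0.0025 0
0 0 -0.0655 0.0333 -0.0167 -0.0024 0; 0 0 -0.0655 0.0343 -0.0145 -0.0025 0; 0 0 -0.0655 0.0352 -0.0122 -0.0024 0; 0 0 -0.0655 0.0359 -0.0099 -0.0025 0; 0 0 -0.0655 0.0365 -0.0075 -0.0024 0; 0 0 -0.0655 0.0369 -0.0051 -0.0025 0; 0 0 -0.0655 0.0372 -0.0026 -0.0024 0; 0 0 -0.0655 0.0373 -0.0002 -0.0025 0
0 0 -0.0655 0.0372 0.0022 -0.0024 0; 0 0 -0.0655 0.037 0.0047 -0.0025 0; 0 0 -0.0655 0.0366 0.0071 -0.0024 0; 0 0 -0.0655 0.0361 0.0094 -0.0025 0; 0 0 -0.0655 0.0353 0.0118 -0.0024 0; 0 0 -0.0655 0.0345 0.0141 -0.0025 0; 0 0 -0.0655 0.0335 0.0163 -0.0024 0; 0 0 -0.0655 0.0324 0.0184 -0.0025 0
```

move_arm(steps="0 0 -0.0655 0.0205 -0.031 -0.0025 0; 0 0 -0.0655 0.0225 -0.0297 -0.0025 0; 0 0 -0.0655 0.0245 -0.028 -0.0025 0; 0 0 -0.0655 0.026 -0.0265 -0.0025 0; 0 0 -0.0655 0.028 -0.025 -0.0025 0; 0 0 -0.0655 0.0295 -0.023 -0.0025 0; 0 0 -0.0655 0.031 -0.021 -0.0025 0; 0 0 -0.0655 0.032 -0.019 -0.0025 0")

```text
time: 3.8
ee_pos: [0.232, -0.2512, 0.2111]
tcp_rot: [[0.718, 0.696, 0.0], [0.696, -0.718, -0.0], [-0.0, 0.0, -1.0]]
contact_force: [0.4, -0.8, -1.0]
opening: 0.0934
grip_force: 0.0
```

move_arm(steps="0 0 -0.0655 0.0333 -0.0167 -0.0025 0; 0 0 -0.0655 0.0343 -0.0145 -0.0025 0; 0 0 -0.0655 0.0352 -0.0122 -0.0025 0; 0 0 -0.0655 0.036 -0.01 -0.0025 0; 0 0 -0.0655 0.0365 -0.0075 -0.0025 0; 0 0 -0.0655 0.037 -0.005 -0.0025 0; 0 0 -0.0655 0.037 -0.0026 -0.0025 0; 0 0 -0.0655 0.037 0 -0.0025 0")

```text
time: 4.8
ee_pos: [0.3311, 0.0299, 0.2312]
tcp_rot: [[0.273, 0.962, 0.001], [0.962, -0.273, -0.0], [0.0, 0.001, -1.0]]
contact_force: [0.3, -0.4, 0.3]
opening: 0.0929
grip_force: 0.0
```

move_arm(steps="0 0 -0.0655 0.037 0.002 -0.0025 0; 0 0 -0.0655 0.037 0.0047 -0.0025 0; 0 0 -0.0655 0.0366 0.007 -0.0025 0; 0 0 -0.0655 0.036 0.0094 -0.0025 0; 0 0 -0.0655 0.0353 0.0118 -0.0025 0; 0 0 -0.0655 0.0345 0.014 -0.0025 0; 0 0 -0.0655 0.0335 0.0163 -0.0025 0; 0 0 -0.0655 0.0324 0.0184 -0.0025 0")

```text
time: 5.8
ee_pos: [0.4297, 0.3108, 0.251]
tcp_rot: [[-0.245, 0.97, 0.0], [0.97, 0.245, -0.0], [-0.0, 0.0, -1.0]]
contact_force: [-0.4, -1.0, 0.5]
opening: 0.0926
grip_force: 0.0
```

```bash
cat > w.py <<'E'
from h import *
def rect(c,d,zlo,zhi,xy,r=.08,mask=None):
    P=cloud(c,d,mask); Q=P[(P[:,2]>zlo)&(P[:,2]<zhi)&(np.hypot(P[:,0]-xy[0],P[:,1]-xy[1])<r)]
    if len(Q)<5: print('few',len(Q)); return
    k=cv2.minAreaRect(Q[:,:2].astype(np.float32)); print(len(Q),'med z',round(np.median(Q[:,2]),4),'rect',np.round(k[0],4),np.round(k[1],4),round(k[2],1)); return k
E
python3 -c "
from w import *
c,im,d=snap('wrist','w1.png')
rect(c,d,.094,.115,(.444,.3235),.04)
rect(c,d,.052,.072,(.444,.3235))
print([ (q['confidence'],atz(c,q['centre'],.085)) for q in robot.pinpoint('wrist','gauge_grip')[:1]])
"
```

```text
604 med z 0.1014 rect [0.4435 0.3237] [0.023  0.0292] 14.7
2453 med z 0.0596 rect [0.4434 0.3241] [0.102  0.0449] 15.0
[]
```

View pics/w1.png

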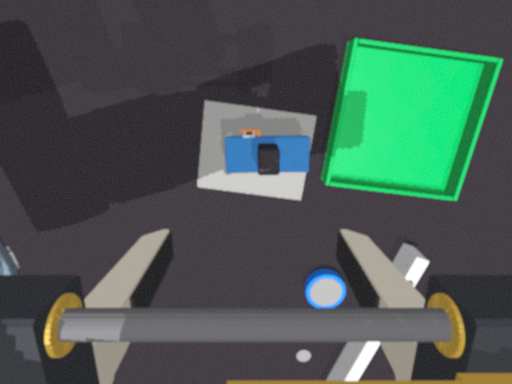

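move_arm(steps="0 0 -0.014 0.005 0.009 0.04 0; 0 0 0 0.0043 0.0076 0.04 0; 0 0 0 0 0 0.04 0; 0 0 0 0 0 0.03 0; 0 0 0 0 0 0.02 0; 0 0 0 0 0 0.015 0; 0 0 0 0 0 0 0.9; 0 0 0 0 0 0 0.9", squeeze=40)

```text
time: 6.9
ee_pos: [0.4436, 0.3228, 0.0667]
tcp_rot: [[-0.256, 0.967, 0.001], [0.967, 0.256, 0.001], [0.0, 0.001, -1.0]]
contact_force: [-0.6, 0.9, -0.7]
opening: 0.0774
grip_force: 0.0
```

move_arm(steps="0 0 0 0 0 0 1; 0 0 0 0 0 0 1; 0 0 0 0 0 0 1; 0 0 0 0 0 0 1; 0 0 0 0 0 0 1; 0 0 0 0 0 0 1; 0 0 0 0 0 0 1; 0 0 0 0 0 0 1")

```text
time: 7.9
ee_pos: [0.443, 0.3226, 0.0659]
tcp_rot: [[-0.256, 0.967, -0.0], [0.967, 0.256, -0.0], [-0.0, -0.0, -1.0]]
contact_force: [-1.6, -0.6, -0.3]
opening: 0.0232
grip_force: 40.0
```

```bash
python3 -c "
from w import *
for n,z in (('top',0),('scene',0)):
    c,im,d=snap(n)
    for xy in ((.5857,.136),(.5784,-.1283)):
        k=rect(c,d,.009,.035,xy,.06)
from plan import *
go((.4435,.3237,.20,104.9,0,4),(.5857,.136,.20,173.5,0,8),claw=1)
"
```

```text
352 med z 0.0221 rect [0.5854 0.1342] [0.0589 0.0573] 62.0
336 med z 0.014 rect [ 0.5759 -0.1308] [0.0585 0.0577] 88.0
352 med z 0.0221 rect [0.5878 0.1383] [0.0604 0.0568] 38.7
258 med z 0.0144 rect [ 0.5789 -0.128 ] [0.0602 0.0586] 42.5
t 8.0 tcp [0.443  0.3227 0.0659] open 0.0236 F [-1.3 -0.4 -0.7]
[[-0.256  0.967 -0.   ]
 [ 0.967  0.256 -0.   ]
 [-0.    -0.    -1.   ]]
theta 104.83970395283065
-0.0001 0 -0.0003 0.0002 0.0002 -0.0335 1; -0.0001 0 -0.0003 0.0002 0.0002 -0.0335 1; -0.0001 0 -0.0003 0.0002 0.0001 -0.0336 1; -0.0001 0 -0.0003 0.0003 0.0002 -0.0335 1
0 0 -0.1496 -0.0272 0.0111 0 1; 0 0 -0.1496 -0.0286 0.007 0 1; 0 0 -0.1496 -0.0293 0.0026 0 1; 0 0 -0.1496 -0.0294 -0.0018 0 1; 0 0 -0.1496 -0.0288 -0.0061 0 1; 0 0 -0.1496 -0.0276 -0.0104 0 1; 0 0 -0.1496 -0.0257 -0.0144 0 1; 0 0 -0.1496 -0.0233 -0.018 0 1
```

move_arm(steps="0 0 0 0 0 -0.0335 1; 0 0 0 0 0 -0.0335 1; 0 0 0 0 0 -0.0335 1; 0 0 0 0 0 -0.0335 1; 0 0 -0.1496 -0.0272 0.0111 0 1; 0 0 -0.1496 -0.0286 0.007 0 1; 0 0 -0.1496 -0.0293 0.0026 0 1; 0 0 -0.1496 -0.0294 -0.0018 0 1")

```text
time: 9.0
ee_pos: [0.5145, 0.2279, 0.1995]
tcp_rot: [[-0.759, 0.651, -0.001], [0.651, 0.759, -0.0], [0.0, -0.0, -1.0]]
contact_force: [0.8, 0.2, -2.8]
opening: 0.0234
grip_force: 40.0
```

move_arm(steps="0 0 -0.1496 -0.0288 -0.0061 0 1; 0 0 -0.1496 -0.0276 -0.0104 0 1; 0 0 -0.1496 -0.0257 -0.0144 0 1; 0 0 -0.1496 -0.0233 -0.018 0 1; 0 0 0 0 0 0.035 1; 0 0 0 0 0 0.035 1; 0 0 0 0 0 0.03 1; 0 0 0 0 0 0 1")

```text
time: 10.0
ee_pos: [0.5836, 0.1345, 0.0977]
tcp_rot: [[-0.993, 0.115, -0.005], [0.115, 0.993, -0.001], [0.005, -0.001, -1.0]]
contact_force: [0.2, -0.6, -2.8]
opening: 0.0231
grip_force: 40.0
```

```bash
python3 -c "
from w import *
c,im,d=snap('wrist','w2.png')
rect(c,d,.015,.03,(.5866,.1363),.05)
st()
"
```

```text
1113 med z 0.0221 rect [0.5679 0.1414] [0.0493 0.0222] 83.2
t 10.05 tcp [0.5848 0.1347 0.0996] open 0.0233 F [ 1.1  0.3 -3.7]
[[-0.993  0.115 -0.002]
 [ 0.115  0.993 -0.   ]
 [ 0.002 -0.    -1.   ]]
```

View pics/w2.png

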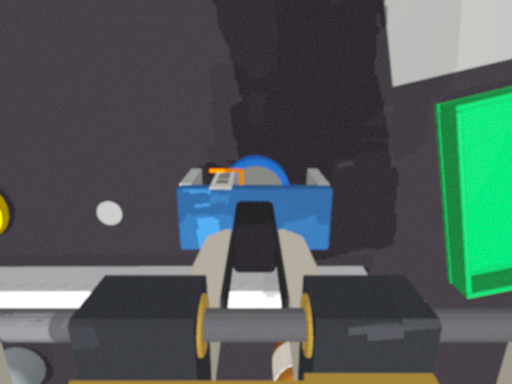

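move_arm(steps="0 0 0 -0.002 0.003 0 1; 0 0 0 0 0 0.009 1; 0 0 0 0 0 0.009 1; 0 0 0 0 0 0.009 1; 0 0 0 0 0 0.006 1; 0 0 0 0 0 0.003 1; 0 0 0 0 0 0.001 1; 0 0 0 0 0 0 1")

```text
time: 11.05
ee_pos: [0.5876, 0.1375, 0.0631]
tcp_rot: [[-0.993, 0.115, 0.0], [0.115, 0.993, -0.0], [-0.0, 0.0, -1.0]]
contact_force: [0.6, -0.4, -0.7]
opening: 0.0235
grip_force: 40.0
```

move_arm(steps="0 0 0 0 0 0 0.6; 0 0 0 0 0 0 0.6; 0 0 0 0 0 0 0.6; 0 0 0 0 0 0 0.6; 0 0 0 0 0 0 0.6; 0 0 0 0 0 0 0.6; 0 0 0 0 0 0 0.6; 0 0 0 0 0 0 0.6")

```text
time: 12.05
ee_pos: [0.5875, 0.1376, 0.0629]
tcp_rot: [[-0.993, 0.115, 0.0], [0.115, 0.993, -0.0], [-0.0, -0.0, -1.0]]
contact_force: [-0.4, -1.1, 0.8]
opening: 0.037
grip_force: 0.0
```

```bash
python3 -c "
from w import *
c,im,d=snap('wrist'); cv2.imwrite('pics/w3.png',cv2.resize(im[120:300,150:370,::-1],None,fx=3,fy=3,interpolation=2))
st()
c,im,d=snap('scene')
rect(c,d,.045,.068,(.587,.138),.08); rect(c,d,.094,.115,(.587,.138),.05);
"
```

```text
t 12.1 tcp [0.5875 0.1376 0.0629] open 0.037 F [-0.4 -1.2 -0.4]
[[-0.993  0.115 -0.   ]
 [ 0.115  0.993 -0.   ]
 [ 0.    -0.    -1.   ]]
403 med z 0.0568 rect [0.5892 0.14  ] [0.103  0.0456] 83.2
97 med z 0.0999 rect [0.5945 0.1409] [0.0638 0.0223] 77.5
```

View pics/w3.png

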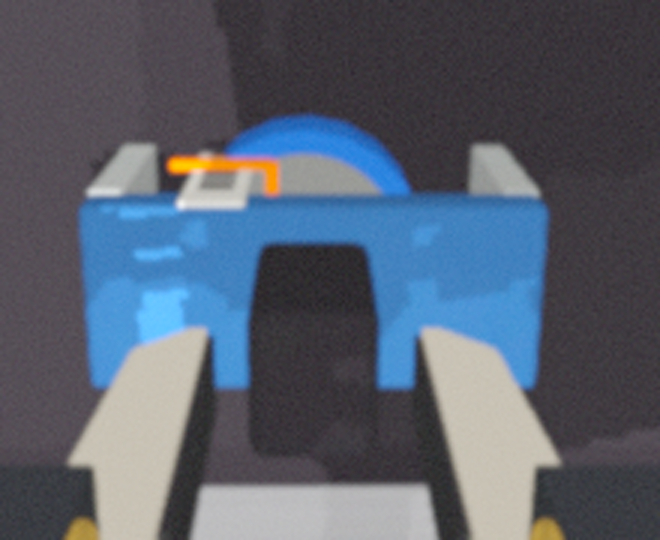

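```bash
cat > ptr.py <<'E'
from w import *
c,im,d=snap('wrist'); hsv=cv2.cvtColor(im,cv2.COLOR_RGB2HSV)
m=(hsv[...,0]>3)&(hsv[...,0]<22)&(hsv[...,1]>150)&(hsv[...,2]>120); m[:120]=0;m[260:]=0;m[:,:180]=0;m[:,340:]=0
P=cloud(c,d,m); print('ptr',len(P),np.round(np.percentile(P,[5,50,95],axis=0),4)); s=st(); print('rel sole',np.median(P[:,2])-(s['ee_pos'][2]-.0629))
E
python3 ptr.py
```

```text
ptr 136 [[ 5.586e-01  1.003e-01 -5.000e-04]
 [ 5.619e-01  1.185e-01  3.120e-02]
 [ 5.690e-01  1.301e-01  3.230e-02]]
t 12.2 tcp [0.5875 0.1376 0.0629] open 0.0372 F [ 0.8 -0.5  0.2]
[[-0.993  0.115  0.   ]
 [ 0.115  0.993  0.   ]
 [-0.     0.    -1.   ]]
rel sole 0.031185681170819726
```

move_arm(steps="0 0 0 0 0 0 1; 0 0 0 0 0 0 1; 0 0 0 0 0 0 1; 0 0 0 0 0 0 1; 0 0 0 0 0 0 1; 0 0 0 0 0 -0.01 1; 0 0 0 0 0 -0.03 1; 0 0 0 0 0 -0.03 1")

```text
time: 13.2
ee_pos: [0.5871, 0.1376, 0.1338]
tcp_rot: [[-0.993, 0.115, -0.001], [0.115, 0.993, -0.0], [0.001, -0.0, -1.0]]
contact_force: [0.2, -0.2, -3.7]
opening: 0.0232
grip_force: 40.0
```

```bash
python3 ptr.py; python3 -c "
from w import *
for n in ('top','scene'):
    c,im,d=snap(n)
    rect(c,d,.009,.035,(.577,-.129),.06)
from plan import *
go((.5784,-.1283,.133,173.5,0,8),claw=1)"
```

```text
ptr 168 [[ 0.5585  0.0913 -0.0006]
 [ 0.5614  0.118   0.0885]
 [ 0.5812  0.1301  0.0898]]
t 13.25 tcp [0.5891 0.1379 0.1381] open 0.0236 F [3.7 0.3 1.9]
[[-0.993  0.115  0.005]
 [ 0.115  0.993  0.001]
 [-0.005  0.001 -1.   ]]
rel sole 0.013221400763287705
336 med z 0.0139 rect [ 0.5759 -0.1307] [0.0581 0.0579] 88.4
249 med z 0.0143 rect [ 0.5801 -0.1261] [0.0613 0.058 ] 80.7
t 13.35 tcp [0.5881 0.1377 0.134 ] open 0.0235 F [ 0.1 -0.  -4.1]
[[-0.993  0.115  0.002]
 [ 0.115  0.993  0.   ]
 [-0.002  0.001 -1.   ]]
theta 173.41182918953902
0.0001 0.0003 -0.0002 -0.0026 -0.0332 0.0001 1; 0.0001 0.0003 -0.0002 -0.0026 -0.0332 0.0001 1; 0.0001 0.0003 -0.0002 -0.0026 -0.0332 0.0001 1; 0.0001 0.0003 -0.0002 -0.0026 -0.0332 0.0001 1; 0.0001 0.0003 -0.0002 -0.0026 -0.0331 0.0001 1; 0.0001 0.0003 -0.0002 -0.0026 -0.0332 0.0001 1; 0.0001 0.0003 -0.0002 -0.0026 -0.0331 0.0002 1; 0.0001 0.0003 -0.0002 -0.0025 -0.0332 0.0001 1
```

move_arm(steps="0 0 0 -0.0026 -0.0332 0 1; 0 0 0 -0.0026 -0.0332 0 1; 0 0 0 -0.0026 -0.0332 0 1; 0 0 0 -0.0026 -0.0332 0 1; 0 0 0 -0.0026 -0.0332 0 1; 0 0 0 -0.0026 -0.0332 0 1; 0 0 0 -0.0026 -0.0332 0 1; 0 0 0 -0.0026 -0.0332 0 1")

```text
time: 14.35
ee_pos: [0.5767, -0.1294, 0.1311]
tcp_rot: [[-0.993, 0.115, -0.003], [0.115, 0.993, 0.001], [0.003, 0.001, -1.0]]
contact_force: [-0.0, 0.7, -3.7]
opening: 0.0231
grip_force: 40.0
```

move_arm(steps="0 0 0 0 0 0 1; 0 0 0 0 0 0.015 1; 0 0 0 0 0 0.015 1; 0 0 0 0 0 0 1; 0 0 0 0 0 0 1; 0 0 0 0 0 0 1; 0 0 0 0 0 0 1; 0 0 0 0 0 0 1")

```text
time: 15.35
ee_pos: [0.5778, -0.1287, 0.1032]
tcp_rot: [[-0.993, 0.115, 0.0], [0.115, 0.993, -0.0], [-0.0, -0.0, -1.0]]
contact_force: [0.6, 0.1, -2.8]
opening: 0.0234
grip_force: 40.0
```

```bash
python3 ptr.py; python3 -c "
from w import *
c,im,d=snap('wrist','w4.png')
P=cloud(c,d); Q=P[(P[:,2]>.009)&(P[:,2]<.02)&(np.hypot(P[:,0]-.578,P[:,1]+.1285)<.05)]
from scipy.optimize import least_squares
# near boundary: min x per y bin
h=cv2.convexHull(Q[:,:2].astype(np.float32))[:,0]; h=h[h[:,0]<np.percentile(Q[:,0],60)]
print(len(Q),h.round(4).tolist()); r=least_squares(lambda p:np.hypot(h[:,0]-p[0],h[:,1]-p[1])-.03,[.578,-.1285],loss='soft_l1',f_scale=.001); print(r.x)
"
```

```text
ptr 188 [[ 5.492e-01 -1.687e-01 -3.000e-04]
 [ 5.521e-01 -1.482e-01  5.770e-02]
 [ 5.652e-01 -1.362e-01  5.900e-02]]
t 15.4 tcp [ 0.5778 -0.1287  0.1031] open 0.0235 F [-0.2  0.5 -3. ]
[[-0.993  0.115  0.   ]
 [ 0.115  0.993 -0.   ]
 [-0.    -0.    -1.   ]]
rel sole 0.017538903777278736
1367 [[0.5625, -0.10400000214576721], [0.5591999888420105, -0.10649999976158142], [0.5575000047683716, -0.10809999704360962], [0.5548999905586243, -0.1103999987244606], [0.5508000254631042, -0.11720000207424164], [0.550000011920929, -0.11890000104904175], [0.5494999885559082, -0.12060000002384186], [0.5485000014305115, -0.125], [0.5479999780654907, -0.12759999930858612], [0.5480999946594238, -0.12849999964237213], [0.5486999750137329, -0.13570000231266022], [0.5490999817848206, -0.13760000467300415], [0.5503000020980835, -0.1404000073671341], [0.550599992275238, -0.1412000060081482], [0.5523999929428101, -0.1451999992132187], [0.5532000064849854, -0.1462000012397766], [0.5547999739646912, -0.14820000529289246], [0.5566999912261963, -0.15039999783039093], [0.5577999949455261, -0.15160000324249268], [0.5587000250816345, -0.15230000019073486]]
[ 0.57814348 -0.12954856]
```

Disc at (.578,-.1295): well aligned. Baseline pointer 17.5 mm; blue read 31.2, so joint ≈ 13.7 mm (full).

move_arm(steps="0 0 0 0 -0.001 0.01 1; 0 0 0 0 0 0.01 1; 0 0 0 0 0 0.01 1; 0 0 0 0 0 0.006 1; 0 0 0 0 0 0.003 1; 0 0 0 0 0 0.0015 1; 0 0 0 0 0 0 1; 0 0 0 0 0 0 0.6")

```text
time: 16.45
ee_pos: [0.578, -0.1297, 0.0629]
tcp_rot: [[-0.993, 0.115, 0.001], [0.115, 0.993, -0.0], [-0.001, -0.0, -1.0]]
contact_force: [-1.0, 0.9, -0.4]
opening: 0.0297
grip_force: 0.0
```

move_arm(steps="0 0 0 0 0 0 0.6; 0 0 0 0 0 0 0.6; 0 0 0 0 0 0 0.6; 0 0 0 0 0 0 0.6; 0 0 0 0 0 0 0.6; 0 0 0 0 0 0 0.6; 0 0 0 0 0 0 0.6; 0 0 0 0 0 0 0.6")

```text
time: 17.45
ee_pos: [0.5776, -0.1296, 0.0624]
tcp_rot: [[-0.993, 0.115, 0.0], [0.115, 0.993, 0.0], [-0.0, 0.0, -1.0]]
contact_force: [1.0, -0.5, -0.6]
opening: 0.037
grip_force: 0.0
```

```bash
python3 ptr.py; python3 -c "
from w import *
c,im,d=snap('top')
rect(c,d,.009,.035,(.587,.137),.07)"
```

```text
ptr 99 [[ 0.5488 -0.1653 -0.001 ]
 [ 0.5543 -0.148   0.0225]
 [ 0.5602 -0.1368  0.0242]]
t 17.5 tcp [ 0.5776 -0.1297  0.0624] open 0.037 F [ 0.7 -0.3 -0.5]
[[-0.993  0.115  0.   ]
 [ 0.115  0.993 -0.   ]
 [-0.    -0.    -1.   ]]
rel sole 0.022910679036603744
349 med z 0.0221 rect [0.5852 0.1339] [0.0588 0.0572] 61.9
```

move_arm(steps="0 0 0 0 0 0 1; 0 0 0 0 0 0 1; 0 0 0 0 0 0 1; 0 0 0 0 0 0 1; 0 0 0 0 0 0 1; 0 0 0 0 0 -0.01 1; 0 0 0 0 0 -0.04 1; 0 0 0 0 0 -0.04 1")

```text
time: 18.55
ee_pos: [0.5771, -0.1294, 0.1536]
tcp_rot: [[-0.993, 0.115, -0.001], [0.115, 0.993, 0.0], [0.001, 0.0, -1.0]]
contact_force: [-0.3, -0.2, -3.3]
opening: 0.0234
grip_force: 40.0
```

```bash
python3 -c "
from plan import *
go((.50,.10,.175,140,0,8),(.431,.312,.175,96.5,0,8),claw=1)"
```

```text
t 18.55 tcp [ 0.5771 -0.1294  0.1536] open 0.0234 F [-0.3 -0.2 -3.3]
[[-0.993  0.115 -0.001]
 [ 0.115  0.993  0.   ]
 [ 0.001  0.    -1.   ]]
theta 173.41207361137015
0 -0.0002 0.0729 0.0129 0.0274 -0.0027 1; 0 -0.0002 0.0729 0.0148 0.0264 -0.0026 1; 0 -0.0002 0.0729 0.0167 0.0252 -0.0027 1; 0 -0.0002 0.0729 0.0185 0.0239 -0.0027 1; 0 -0.0002 0.0729 0.0202 0.0225 -0.0026 1; 0 -0.0002 0.0729 0.0218 0.021 -0.0027 1; 0 -0.0002 0.0729 0.0233 0.0194 -0.0027 1; 0 -0.0002 0.0729 0.0246 0.0176 -0.0026 1
0 0 0.0949 0.0236 0.0148 0 1; 0 0 0.0949 0.0249 0.0124 0 1; 0 0 0.0949 0.026 0.01 0 1; 0 0 0.0949 0.0268 0.0075 0 1; 0 0 0.0949 0.0274 0.005 0 1; 0 0 0.0949 0.0278 0.0023 0 1; 0 0 0.0949 0.0279 -0.0003 0 1; 0 0 0.0949 0.0277 -0.003 -0.0001 1
```

move_arm(steps="0 0 0.073 0.0129 0.0274 -0.0027 1; 0 0 0.073 0.0148 0.0264 -0.0027 1; 0 0 0.073 0.0167 0.0252 -0.0027 1; 0 0 0.073 0.0185 0.0239 -0.0027 1; 0 0 0.073 0.0202 0.0225 -0.0027 1; 0 0 0.073 0.0218 0.021 -0.0027 1; 0 0 0.073 0.0233 0.0194 -0.0027 1; 0 0 0.073 0.0246 0.0176 -0.0027 1")

```text
time: 19.55
ee_pos: [0.4998, 0.1008, 0.1745]
tcp_rot: [[-0.764, 0.645, -0.0], [0.645, 0.764, 0.0], [0.0, -0.0, -1.0]]
contact_force: [-0.5, 0.5, -3.7]
opening: 0.0236
grip_force: 40.0
```

move_arm(steps="0 0 0.095 0.0236 0.0148 0 1; 0 0 0.095 0.0249 0.0124 0 1; 0 0 0.095 0.026 0.01 0 1; 0 0 0.095 0.0268 0.0075 0 1; 0 0 0.095 0.0274 0.005 0 1; 0 0 0.095 0.0278 0.0023 0 1; 0 0 0.095 0.0279 0 0 1; 0 0 0.095 0.0277 -0.003 0 1")

```text
time: 20.55
ee_pos: [0.4315, 0.3127, 0.1744]
tcp_rot: [[-0.109, 0.994, -0.0], [0.994, 0.109, -0.0], [-0.0, -0.0, -1.0]]
contact_force: [0.9, 0.1, -3.6]
opening: 0.0232
grip_force: 40.0
```

move_arm(steps="0 0 0 0 0 0.02 1; 0 0 0 0 0 0.03 1; 0 0 0 0 0 0.03 1; 0 0 0 0 0 0.02 1; 0 0 0 0 0 0 1; 0 0 0 0 0 0 1; 0 0 0 0 0 0 1; 0 0 0 0 0 0 1")

```text
time: 21.55
ee_pos: [0.4323, 0.3121, 0.0747]
tcp_rot: [[-0.112, 0.994, 0.001], [0.994, 0.112, 0.001], [0.0, 0.001, -1.0]]
contact_force: [0.8, 0.4, -3.5]
opening: 0.0235
grip_force: 40.0
```

move_arm(steps="0 0 0 0 0 0.005 1; 0 0 0 0 0 0.003 1; 0 0 0 0 0 0.0013 1; 0 0 0 0 0 0 1; 0 0 0 0 0 0 0.6; 0 0 0 0 0 0 0.3; 0 0 0 0 0 0 0; 0 0 0 0 0 0 0")

```text
time: 22.55
ee_pos: [0.4321, 0.312, 0.0647]
tcp_rot: [[-0.112, 0.994, 0.0], [0.994, 0.112, 0.0], [0.0, 0.0, -1.0]]
contact_force: [0.8, -0.3, 0.7]
opening: 0.0586
grip_force: 0.0
```

move_arm(steps="0 0 0 0 0 0 0; 0 0 0 0 0 0 0; 0 0 0 0 0 0 0; 0 0 0 0 0 -0.03 0; 0 0 0 0 0 -0.04 0; 0 0 0 0 0 -0.04 0; 0 0 0 0 0 -0.04 0; 0 0 0 0 0 -0.04 0")

```text
time: 23.55
ee_pos: [0.4319, 0.3118, 0.2561]
tcp_rot: [[-0.112, 0.994, 0.0], [0.994, 0.112, 0.0], [0.0, 0.0, -1.0]]
contact_force: [0.2, -0.9, 0.2]
opening: 0.0927
grip_force: 0.0
```

```bash
python3 -c "
from w import *
c,im,d=snap('wrist')
rect(c,d,.094,.115,(.431,.312),.04); rect(c,d,.05,.07,(.431,.312))
c,im,d=snap('scene'); rect(c,d,.009,.035,(.5866,.137),.06); rect(c,d,.009,.035,(.578,-.1285),.06)
from plan import *
go((.32,0,.25,10,0,14),(.42,-.325,.25,-4,0,10))"
```

```text
587 med z 0.1014 rect [0.4333 0.3132] [0.0236 0.0298] 6.2
2390 med z 0.0597 rect [0.4331 0.3142] [0.1022 0.0442] 6.5
352 med z 0.0223 rect [0.5876 0.138 ] [0.0612 0.0568] 38.4
251 med z 0.0144 rect [ 0.5791 -0.1267] [0.0602 0.0577] 14.0
t 23.65 tcp [0.4335 0.3128 0.2589] open 0.093 F [ 0.4 -0.6  0.5]
[[-0.112  0.994  0.006]
 [ 0.994  0.112  0.004]
 [ 0.003  0.006 -1.   ]]
theta 96.4104994474969
0.0002 -0.0005 0.1077 -0.0213 -0.0106 0.0005 0; 0.0002 -0.0005 0.1077 -0.0223 -0.0082 0.0005 0; 0.0002 -0.0005 0.1077 -0.0231 -0.0058 0.0005 0; 0.0002 -0.0005 0.1077 -0.0235 -0.0032 0.0006 0; 0.0002 -0.0005 0.1077 -0.0238 -0.0007 0.0006 0; 0.0002 -0.0005 0.1077 -0.0237 0.0019 0.0006 0; 0.0002 -0.0005 0.1077 -0.0234 0.0044 0.0006 0; 0.0002 -0.0005 0.1077 -0.0227 0.0069 0.0006 0
0.0002 -0.0005 0.1077 -0.0219 0.0093 0.0006 0; 0.0002 -0.0005 0.1077 -0.0207 0.0116 0.0006 0; 0.0002 -0.0005 0.1077 -0.0194 0.0137 0.0006 0; 0.0002 -0.0005 0.1077 -0.0178 0.0158 0.0006 0; 0.0002 -0.0005 0.1077 -0.016 0.0176 0.0006 0; 0.0002 -0.0005 0.1077 -0.014 0.0191 0.0006 0
0 0 0.0245 0.0042 0.0337 0 0; 0 0 0.0245 0.005 0.0336 0 0; 0 0 0.0245 0.0058 0.0335 0 0; 0 0 0.0245 0.0067 0.0334 0 0; 0 0 0.0245 0.0075 0.0332 0 0; 0 0 0.0245 0.0083 0.033 0 0; 0 0 0.0245 0.0091 0.0328 0 0; 0 0 0.0245 0.0099 0.0325 0 0
0 0 0.0245 0.0107 0.0323 0 0; 0 0 0.0245 0.0114 0.032 0 0
```

move_arm(steps="0 0 0.1077 -0.0213 -0.0106 0.0005 0; 0 0 0.1077 -0.0223 -0.0082 0.0005 0; 0 0 0.1077 -0.0231 -0.0058 0.0005 0; 0 0 0.1077 -0.0235 -0.0032 0.0005 0; 0 0 0.1077 -0.0238 -0.0007 0.0005 0; 0 0 0.1077 -0.0237 0.0019 0.0005 0; 0 0 0.1077 -0.0234 0.0044 0.0005 0; 0 0 0.1077 -0.0227 0.0069 0.0005 0")

```text
time: 24.65
ee_pos: [0.3665, 0.1324, 0.25]
tcp_rot: [[0.684, 0.729, -0.001], [0.729, -0.684, -0.0], [-0.001, -0.0, -1.0]]
contact_force: [-0.4, 0.2, -0.1]
opening: 0.093
grip_force: 0.0
```

move_arm(steps="0 0 0.1077 -0.0219 0.0093 0 0; 0 0 0.1077 -0.0207 0.0116 0 0; 0 0 0.1077 -0.0194 0.0137 0 0; 0 0 0.1077 -0.0178 0.0158 0 0; 0 0 0.1077 -0.016 0.0176 0 0; 0 0 0.1077 -0.014 0.0191 0 0; 0 0 0.0245 0.0042 0.0337 0 0; 0 0 0.0245 0.005 0.0336 0 0")

```text
time: 25.65
ee_pos: [0.3384, -0.0667, 0.2503]
tcp_rot: [[0.992, 0.125, -0.0], [0.125, -0.992, 0.0], [-0.0, -0.0, -1.0]]
contact_force: [-0.4, 0.3, 0.4]
opening: 0.0926
grip_force: 0.0
```

move_arm(steps="0 0 0.0245 0.0058 0.0335 0 0; 0 0 0.0245 0.0067 0.0334 0 0; 0 0 0.0245 0.0075 0.0332 0 0; 0 0 0.0245 0.0083 0.033 0 0; 0 0 0.0245 0.009 0.0328 0 0; 0 0 0.0245 0.01 0.0325 0 0; 0 0 0.0245 0.0107 0.0323 0 0; 0 0 0.0245 0.0114 0.032 0 0")

```text
time: 26.65
ee_pos: [0.4185, -0.3268, 0.2498]
tcp_rot: [[0.997, -0.071, -0.001], [-0.071, -0.997, 0.001], [-0.001, -0.001, -1.0]]
contact_force: [0.4, -0.4, 0.1]
opening: 0.0933
grip_force: 0.0
```

```bash
python3 -c "
from w import *
c,im,d=snap('wrist','w5.png'); st()
rect(c,d,.066,.085,(.377,-.3315),.04); rect(c,d,.014,.03,(.42,-.335),.09)
rect(c,d,-.002,.03,(.42,-.335),.12)
o=robot.outline_of('wrist','scoop_lip')
if o: rect(c,d,.003,.03,(.42,-.335),.12,o[0]['pixels'])
for t,z in (('scoop_grip',.048),('scoop_lip',.003),('mat_scoop',0)): print(t,[(q['confidence'],atz(c,q['centre'],z)) for q in robot.pinpoint('wrist',t)[:1]])
o=robot.outline_of('wrist','mat_scoop')
if o: rect(c,d,-.004,.03,(.42,-.335),.12,o[0]['pixels'])
"
```

```text
t 26.7 tcp [ 0.4191 -0.3297  0.2496] open 0.093 F [-3.1 -0.6 -1.9]
[[ 0.997 -0.073 -0.   ]
 [-0.073 -0.997 -0.   ]
 [-0.     0.    -1.   ]]
462 med z 0.0723 rect [ 0.3774 -0.3342] [0.0232 0.0296] 86.6
673 med z 0.0195 rect [ 0.4265 -0.3359] [0.0898 0.0741] 88.5
22462 med z 0.0005 rect [ 0.4197 -0.335 ] [0.2384 0.2398] 7.5
5424 med z 0.0049 rect [ 0.4218 -0.3357] [0.0896 0.1201] 88.3
scoop_grip [(0.63, array([ 0.37471625, -0.33024056,  0.048     ]))]
scoop_lip [(0.82, array([ 0.48097695, -0.33399631,  0.003     ]))]
mat_scoop []
3161 med z 0.0026 rect [ 0.4131 -0.3354] [0.1207 0.1508] 86.0
```

View pics/w5.png

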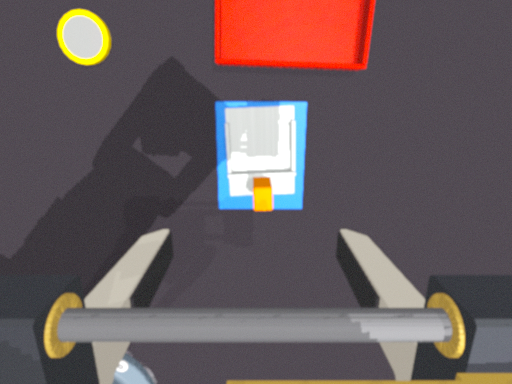

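move_arm(steps="0 0 0 -0.02 0.0037 0.04 0; 0 0 0 -0.0216 0.0037 0.04 0; 0 0 -0.044 0 0 0.04 0; 0 0 0 0 0 0.04 0; 0 0 0 0 0 0.03 0; 0 0 0 0 0 0.02 0; 0 0 0 0 0 0.0106 0; 0 0 0 0 0 0 0")

```text
time: 27.95
ee_pos: [0.3764, -0.3299, 0.0301]
tcp_rot: [[1.0, -0.026, -0.0], [-0.026, -1.0, 0.0], [-0.0, -0.0, -1.0]]
contact_force: [0.3, -0.2, 0.3]
opening: 0.0933
grip_force: 0.0
```

move_arm(steps="0 0 0 0 0 0 1; 0 0 0 0 0 0 1; 0 0 0 0 0 0 1; 0 0 0 0 0 0 1; 0 0 0 0 0 0 1; 0 0 0 0 0 0 1; 0 0 0 0 0 0 1; 0 0 0 0 0 0 1", squeeze=55)

```text
time: 28.95
ee_pos: [0.3765, -0.3304, 0.0301]
tcp_rot: [[1.0, -0.026, 0.0], [-0.026, -1.0, -0.0], [0.0, 0.0, -1.0]]
contact_force: [0.1, -0.6, -0.3]
opening: 0.0236
grip_force: 54.7
```

move_arm(steps="0 0 0 0 0 0 1; 0 0 0 0 0 -0.01 1; 0 0 0 0 0 -0.03 1; 0 0 0 0 0 -0.03 1; 0 0 0 0 0 0 1; 0 0 0 0 0 0 1; 0 0 0 0 0 0 1; 0 0 0 0 0 0 1")

```text
time: 29.95
ee_pos: [0.3762, -0.3301, 0.0994]
tcp_rot: [[1.0, -0.026, -0.001], [-0.026, -1.0, 0.001], [-0.001, -0.001, -1.0]]
contact_force: [-1.2, -0.8, -3.0]
opening: 0.0237
grip_force: 54.7
```

```bash
python3 -c "
from w import *
for n in ('top','scene'):
    c,im,d=snap(n)
    rect(c,d,.009,.035,(.5866,.137),.07); rect(c,d,.009,.035,(.578,-.1285),.07)
    rect(c,d,.04,.05,(.665,-.005),.26)
c,im,d=snap('wrist','w6.png'); s=st()
P=cloud(c,d,None); 
T=(P-np.array(s['ee_pos']))@np.array(s['tcp_rot'])
Q=T[(abs(T[:,1])<.036)&(T[:,0]>.03)&(T[:,0]<.1)&(T[:,2]>.01)&(T[:,2]<.04)]
A=np.c_[Q[:,:2],np.ones(len(Q))]; print('pan plane in tool z=',np.linalg.lstsq(A,Q[:,2],rcond=None)[0],len(Q), 'lip x',np.percentile(T[(abs(T[:,1])<.03)&(T[:,2]<.04)&(T[:,2]>0),0],99.5))
E=T[(T[:,0]>.02)&(T[:,0]<.11)&(T[:,2]>.0)&(T[:,2]<.035)]; k=cv2.minAreaRect(E[:,:2].astype(np.float32)); print('pan in tool',k)
"
```

```text
350 med z 0.022 rect [0.5852 0.1338] [0.0594 0.0573] 61.9
331 med z 0.0142 rect [ 0.6132 -0.1569] [0.1091 0.0525] 34.9
1448 med z 0.0446 rect [ 0.7267 -0.015 ] [0.4786 0.1482] 83.5
347 med z 0.0225 rect [0.5881 0.1388] [0.0592 0.0571] 40.6
234 med z 0.0141 rect [ 0.5963 -0.1667] [0.0602 0.0538] 21.5
1365 med z 0.045 rect [ 0.7305 -0.0094] [0.4792 0.1519] 84.1
t 30.1 tcp [ 0.3764 -0.3303  0.0998] open 0.0236 F [ 0.3 -0.4 -3.4]
[[ 1.    -0.026 -0.   ]
 [-0.026 -1.     0.   ]
 [-0.    -0.    -1.   ]]
pan plane in tool z= [ 0.00313856 -0.00013152  0.02547548] 11639 lip x 0.1048964742154658
pan in tool ((0.06227046996355057, 0.0017793737351894379), (0.08625240623950958, 0.09052862972021103), 1.2099932432174683)
```

```bash
cat > rel.py <<'E'
from w import *
from plan import *
import sys
def rel(col,zt):
    out=[]
    for n in ('top','scene'):
        c,im,d=snap(n); of=robot.outline_of(n,'fence'); od=robot.outline_of(n,'disc_%s_a'%col)
        if not of or not od: print(n,'miss',bool(of),bool(od)); continue
        k=rect(c,d,.04,.05,(.665,-.005),.26,of[0]['pixels'])
        m=od[0]['pixels']; (u,v),_,_=cv2.fitEllipse(cv2.findContours(m.astype(np.uint8),0,1)[0][0]); p=atz(c,(u,v),zt/2)[:2]
        q=rect(c,d,zt-.006,zt+.012,p,.05,m)
        print(n,od[0]['confidence'],'disc',p); out.append([*k[0],*p,*(q[0] if q else p),k[2]])
    o=np.mean(out,0); a=np.radians(o[6]-90) ; nn=np.array([np.cos(a),np.sin(a)]); t=np.array([-nn[1],nn[0]])
    print('yaw',o[6]-90,'face n',nn@o[:2]-.01,'mid t',t@o[:2]); D=(o[2:4]+o[4:6])/2; print('disc n,t',nn@D,t@D,'xy',D)
    return nn,t,nn@o[:2]-.01,D
if __name__=='__main__': rel(sys.argv[1],float(sys.argv[2])); 
E
python3 rel.py yellow .014; python3 -c "
from plan import *
go((.441,-.152,.10,-6.5,0,8),claw=1)"
```

```text
1185 med z 0.0445 rect [ 0.6635 -0.0077] [0.4777 0.0208] 83.6
339 med z 0.0141 rect [ 0.5937 -0.1735] [0.0569 0.0579] 43.6
top 0.59 disc [ 0.59506066 -0.17494715]
1041 med z 0.045 rect [ 0.6668 -0.0018] [0.4758 0.022 ] 83.5
245 med z 0.0142 rect [ 0.5977 -0.1698] [0.0581 0.0562] 65.8
scene 0.82 disc [ 0.59503969 -0.17184739]
yaw -6.442543029785156 face n 0.6514891239477215 mid t 0.06993930591539008
disc n,t 0.6109798012307838 -0.10463237837574417 xy [ 0.59538093 -0.17252769]
t 30.4 tcp [ 0.3765 -0.3303  0.1001] open 0.0235 F [-0.2  0.1 -2.4]
[[ 1.    -0.026  0.   ]
 [-0.026 -1.     0.   ]
 [ 0.    -0.    -1.   ]]
theta -1.5000183003608487
0 0 0.0109 0.0075 -0.0225 0 1; 0 0 0.0109 0.0072 -0.0226 0 1; 0 0 0.0109 0.007 -0.0227 0 1; 0 0 0.0109 0.0067 -0.0227 0 1; 0 0 0.0109 0.0065 -0.0228 0 1; 0 0 0.0109 0.0063 -0.0229 0 1; 0 0 0.0109 0.006 -0.0229 0.0001 1; 0 0 0.0109 0.0057 -0.023 0 1
```

move_arm(steps="0 0 0.0109 0.0075 -0.0223 0 1; 0 0 0.0109 0.0072 -0.0224 0 1; 0 0 0.0109 0.007 -0.0225 0 1; 0 0 0.0109 0.0067 -0.0225 0 1; 0 0 0.0109 0.0065 -0.0226 0 1; 0 0 0.0109 0.0063 -0.0227 0 1; 0 0 0.0109 0.006 -0.0227 0 1; 0 0 0.0109 0.0057 -0.0228 0 1")

```text
time: 31.4
ee_pos: [0.4412, -0.1529, 0.1002]
tcp_rot: [[0.994, -0.114, 0.0], [-0.114, -0.994, -0.0], [0.0, 0.0, -1.0]]
contact_force: [0.9, -0.7, -2.1]
opening: 0.0233
grip_force: 54.7
```

move_arm(steps="0 0 0 0 0 0.02 1; 0 0 0 0 0 0.02 1; 0 0 0 0 0 0.015 1; 0 0 0 0 0 0.01 1; 0 0 0 0 0 0.0055 1; 0 0 0 0 0 0 1; 0 0 0 0 0 0 1; 0 0 0 0 0 0 1")

```text
time: 32.4
ee_pos: [0.4411, -0.1537, 0.03]
tcp_rot: [[0.994, -0.113, 0.001], [-0.113, -0.994, -0.0], [0.001, 0.0, -1.0]]
contact_force: [0.1, -0.3, -2.6]
opening: 0.0235
grip_force: 54.7
```

```bash
python3 -c "
from w import *
c,im,d=snap('wrist','w7.png'); s=st()
P=cloud(c,d,None); T=(P-np.array(s['ee_pos']))@np.array(s['tcp_rot'])
Q=T[(abs(T[:,1])<.036)&(T[:,0]>.03)&(T[:,0]<.1)&(T[:,2]>.01)&(T[:,2]<.04)]; print('pan z',np.median(Q[:,2]))
q=T[(T[:,0]>.11)&(T[:,2]<.018+0)&(T[:,2]>.002)]; print(len(q), q.min(0),q.max(0))
E=T[(T[:,0]>.02)&(T[:,0]<.106)&(T[:,2]>.0)&(T[:,2]<.0265)&(abs(T[:,1])<.06)]; print(cv2.minAreaRect(E[:,:2].astype(np.float32)))
"
```

```text
t 32.45 tcp [ 0.4411 -0.1537  0.0299] open 0.0235 F [ 0.  -0.4 -3.7]
[[ 0.994 -0.113  0.001]
 [-0.113 -0.994 -0.   ]
 [ 0.001  0.    -1.   ]]
pan z 0.025465305039666535
1611 [ 0.11065429 -0.01705278  0.00201115] [0.13430801 0.15313773 0.01799795]
((0.06237536668777466, 0.001817498356103897), (0.08634547889232635, 0.09041529148817062), 1.1057496070861816)
```

View pics/w7.png

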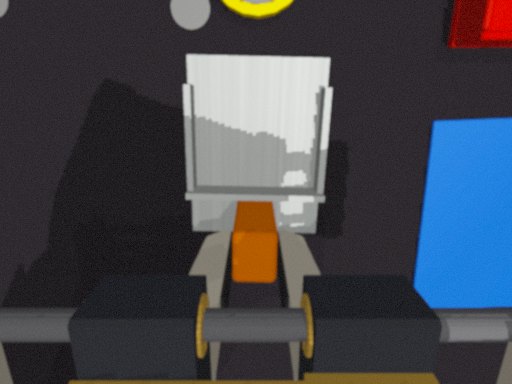

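move_arm(steps="0 0 0 0 0 0.0027 1; 0 0 0 0.01 0 0 1; 0 0 0 0.01 0 0 1; 0 0 0 0.01 0 0 1; 0 0 0 0.008 0 0 1; 0 0 0 0.008 0 0 1; 0 0 0 0.008 0 0 1; 0 0 0 0.006 0 0 1")

```text
time: 33.45
ee_pos: [0.5011, -0.1604, 0.0271]
tcp_rot: [[0.994, -0.113, -0.0], [-0.113, -0.994, -0.0], [-0.0, 0.0, -1.0]]
contact_force: [-3.6, 0.3, 7.4]
opening: 0.0236
grip_force: 54.7
```

```bash
cat > v.py <<'E'
from w import *
import sys
c,im,d=snap('wrist',sys.argv[1]); s=st()
P=cloud(c,d,None); T=(P-np.array(s['ee_pos']))@np.array(s['tcp_rot'])
hsv=cv2.cvtColor(im,cv2.COLOR_RGB2HSV); o=robot.outline_of('wrist','disc_%s_a'%sys.argv[2])
if o:
    m=o[0]['pixels']; P=cloud(c,d,m); T=(P-np.array(s['ee_pos']))@np.array(s['tcp_rot']); T=T[(T[:,2]<.026)&(T[:,2]>-.005)]
    print(o[0]['confidence'],len(T)); print('disc tool: min',np.percentile(T,1,axis=0).round(4),'med',np.median(T,0).round(4),'max',np.percentile(T,99,axis=0).round(4))
E
python3 v.py w8.png yellow
```

```text
t 33.5 tcp [ 0.5018 -0.1606  0.0271] open 0.0232 F [1.5 0.6 5.8]
[[ 0.994 -0.113  0.001]
 [-0.113 -0.994 -0.   ]
 [ 0.001  0.    -1.   ]]
0.73 8548
disc tool: min [ 0.078  -0.0247  0.0084] med [0.1062 0.003  0.011 ] max [0.1319 0.0308 0.0146]
```

move_arm(steps="0 0 0 0.005 0 0 1; 0 0 0 0.005 0 0 1; 0 0 0 0.005 0 0 1; 0 0 0 0.005 0 0 1; 0 0 0 0.004 0 0 1; 0 0 0 0.003 0 0 1; 0 0 0 0 0 0 1; 0 0 0 0 0 0 1")

```text
time: 34.55
ee_pos: [0.5277, -0.1635, 0.0271]
tcp_rot: [[0.994, -0.113, 0.001], [-0.113, -0.994, -0.0], [0.001, 0.0, -1.0]]
contact_force: [0.3, 0.5, 4.6]
opening: 0.0232
grip_force: 54.7
```

```bash
python3 v.py w9.png yellow
```

```text
t 34.6 tcp [ 0.5277 -0.1635  0.0271] open 0.0232 F [-0.5 -0.5  5.6]
[[ 0.994 -0.113  0.001]
 [-0.113 -0.994 -0.   ]
 [ 0.001  0.    -1.   ]]
0.88 7809
disc tool: min [ 0.0519 -0.025   0.0093] med [0.0812 0.0028 0.011 ] max [0.1075 0.0308 0.0129]
```

View pics/w9.png

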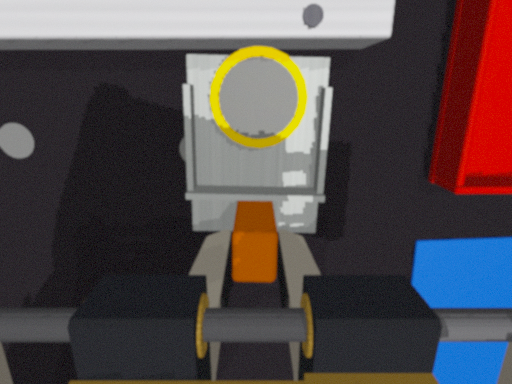

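move_arm(steps="0 0 0 -0.001 0 -0.004 1; 0 0 0 -0.003 0 -0.008 1; 0 0.04 0 -0.006 0 -0.01 1; 0 0.05 0 -0.008 0 -0.01 1; 0 0.05 0 -0.01 0 -0.01 1; 0 0.05 0 -0.01 0 -0.01 1; 0 0.05 0 -0.01 0 -0.01 1; 0 0 0 -0.005 0 -0.005 1")

```text
time: 35.65
ee_pos: [0.4681, -0.1565, 0.0881]
tcp_rot: [[0.965, -0.114, 0.235], [-0.11, -0.994, -0.027], [0.237, -0.0, -0.972]]
contact_force: [0.1, 0.3, -3.5]
opening: 0.0234
grip_force: 54.7
```

```bash
python3 v.py w10.png yellow; python3 -c "
from plan import *
go((.50,-.16,.13,-6.5,-13.75,4),(.49,-.386,.13,-6.5,-13.75,12),claw=1)"
```

```text
t 35.7 tcp [ 0.4683 -0.1567  0.0884] open 0.0238 F [ 0.4 -0.8 -3.6]
[[ 0.965 -0.113  0.235]
 [-0.11  -0.994 -0.027]
 [ 0.237 -0.    -0.972]]
0.84 7437
disc tool: min [ 0.0419 -0.025   0.0104] med [0.0707 0.003  0.0121] max [0.0978 0.0307 0.0139]
t 35.75 tcp [ 0.4692 -0.1569  0.0883] open 0.0234 F [ 0.9 -0.2 -3.5]
[[ 0.965 -0.113  0.236]
 [-0.11  -0.994 -0.027]
 [ 0.237  0.    -0.971]]
theta -6.510362372291541
0 0.0001 0 0.01 -0.0001 -0.0083 1; 0 0.0001 0 0.01 -0.0001 -0.0083 1; 0 0.0001 0 0.01 -0.0001 -0.0083 1; 0 0.0001 0 0.01 -0.0001 -0.0083 1
0 0 0 0.0013 0.0188 0.0003 1; 0 0 0 0.0013 0.0188 0.0003 1; 0 0 0 0.0013 0.0188 0.0003 1; 0 0 0 0.0013 0.0188 0.0003 1; 0 0 0 0.0012 0.0188 0.0003 1; 0 0 0 0.0013 0.0188 0.0003 1; 0 0 0 0.0012 0.0188 0.0003 1; 0 0 0 0.0013 0.0188 0.0003 1
0 0 0 0.0012 0.0188 0.0003 1; 0 0 0 0.0013 0.0188 0.0004 1; 0 0 0 0.0012 0.0188 0.0003 1; 0 0 0 0.0013 0.0188 0.0004 1
```

```bash
python3 -c "
from plan import *
go((.5236,-.3754,.14,-6.5,-13.75,16),(.5236,-.3754,.14,-6.5,8,6),(.5236,-.3754,.094,-6.5,32,10),claw=1)"
```

```text
t 35.75 tcp [ 0.4692 -0.1569  0.0883] open 0.0234 F [ 0.9 -0.2 -3.5]
[[ 0.965 -0.113  0.236]
 [-0.11  -0.994 -0.027]
 [ 0.237  0.    -0.971]]
theta -6.510362372291541
0 0 0 0.0056 0.0132 -0.002 1; 0 0 0 0.0055 0.0132 -0.002 1; 0 0 0 0.0056 0.0132 -0.002 1; 0 0 0 0.0055 0.0132 -0.002 1; 0 0 0 0.0056 0.0132 -0.002 1; 0 0 0 0.0055 0.0132 -0.002 1; 0 0 0 0.0056 0.0132 -0.002 1; 0 0 0 0.0055 0.0132 -0.0019 1
0 0 0 0.0056 0.0132 -0.002 1; 0 0 0 0.0055 0.0132 -0.0019 1; 0 0 0 0.0056 0.0131 -0.002 1; 0 0 0 0.0055 0.0132 -0.0019 1; 0 0 0 0.0056 0.0131 -0.002 1; 0 0 0 0.0055 0.0132 -0.0019 1; 0 0 0 0.0056 0.0131 -0.002 1; 0 0 0 0.0055 0.0132 -0.0019 1
0 -0.0632 0 0 0 0 1; 0 -0.0632 0 0 0 0 1; 0 -0.0632 0 0 0 0 1; 0 -0.0632 0 0 0 0 1; 0 -0.0632 0 0 0 0 1; 0 -0.0632 0 0 0 0 1
0 -0.0419 0 0.0006 0 0.0046 1; 0 -0.0419 0 0.0008 0 0.0045 1; 0 -0.0419 0 0.001 0 0.0045 1; 0 -0.0419 0 0.0012 0 0.0044 1; 0 -0.0419 0 0.0014 0 0.0044 1; 0 -0.0419 0 0.0016 0 0.0043 1; 0 -0.0419 0 0.0018 0 0.0042 1; 0 -0.0419 0 0.0019 0 0.0042 1
0 -0.0419 0 0.0021 0 0.0041 1; 0 -0.0419 0 0.0023 0 0.004 1
```

move_arm(steps="0 0 0 0.0055 0.0132 -0.002 1; 0 0 0 0.0055 0.0132 -0.002 1; 0 0 0 0.0055 0.0132 -0.002 1; 0 0 0 0.0055 0.0132 -0.002 1; 0 0 0 0.0055 0.0132 -0.002 1; 0 0 0 0.0055 0.0132 -0.002 1; 0 0 0 0.0055 0.0132 -0.002 1; 0 0 0 0.0055 0.0132 -0.002 1")

```text
time: 36.75
ee_pos: [0.4964, -0.2671, 0.114]
tcp_rot: [[0.965, -0.113, 0.236], [-0.11, -0.994, -0.027], [0.238, 0.0, -0.971]]
contact_force: [-0.2, 0.2, -4.7]
opening: 0.0232
grip_force: 54.7
```

move_arm(steps="0 0 0 0.0055 0.0132 -0.002 1; 0 0 0 0.0055 0.0132 -0.002 1; 0 0 0 0.0055 0.0132 -0.002 1; 0 0 0 0.0055 0.0132 -0.002 1; 0 0 0 0.0055 0.0132 -0.002 1; 0 0 0 0.0055 0.0132 -0.002 1; 0 0 0 0.0055 0.0132 -0.002 1; 0 0 0 0.0055 0.0132 -0.002 1")

```text
time: 37.75
ee_pos: [0.5231, -0.3764, 0.1399]
tcp_rot: [[0.965, -0.113, 0.236], [-0.11, -0.994, -0.027], [0.238, -0.0, -0.971]]
contact_force: [0.3, 0.1, -3.5]
opening: 0.0233
grip_force: 54.7
```

```bash
python3 v.py w11.png yellow; python3 -c "
from plan import *
go((.5236,-.3754,.088,-6.5,5,8),(.5236,-.3754,.095,-6.5,33,8),claw=1)"
```

```text
t 37.8 tcp [ 0.5236 -0.378   0.1406] open 0.0235 F [-0.9 -1.4 -3.7]
[[ 0.965 -0.114  0.237]
 [-0.11  -0.993 -0.028]
 [ 0.239  0.001 -0.971]]
0.96 6788
disc tool: min [ 0.0216 -0.0282  0.0105] med [ 0.0504 -0.0003  0.0122] max [0.0773 0.0273 0.0139]
t 37.85 tcp [ 0.5233 -0.377   0.1402] open 0.0236 F [-0.5  0.  -4.9]
[[ 0.965 -0.114  0.237]
 [-0.111 -0.993 -0.028]
 [ 0.239  0.001 -0.971]]
theta -6.534020147775454
0.0001 -0.041 -0.0001 -0.0015 -0.0002 0.0063 1; 0.0001 -0.041 -0.0001 -0.0013 -0.0002 0.0064 1; 0.0001 -0.041 -0.0001 -0.001 -0.0002 0.0064 1; 0.0001 -0.041 -0.0001 -0.0008 -0.0002 0.0065 1; 0.0001 -0.041 -0.0001 -0.0005 -0.0002 0.0065 1; 0.0001 -0.041 -0.0001 -0.0002 -0.0002 0.0065 1; 0.0001 -0.041 -0.0001 0.0001 -0.0003 0.0066 1; 0.0001 -0.041 -0.0001 0.0003 -0.0002 0.0065 1
0 -0.0611 0 -0.0001 0 -0.0009 1; 0 -0.0611 0 -0.0001 0 -0.0009 1; 0 -0.0611 0 -0.0002 0 -0.0008 1; 0 -0.0611 0 -0.0002 0 -0.0008 1; 0 -0.0611 0 -0.0003 0 -0.0008 1; 0 -0.0611 0 -0.0003 0 -0.0008 1; 0 -0.0611 0 -0.0004 0 -0.0008 1; 0 -0.0611 0 -0.0005 0 -0.0008 1
```

move_arm(steps="0 -0.041 0 -0.0015 0 0.0063 1; 0 -0.041 0 -0.0013 0 0.0064 1; 0 -0.041 0 -0.001 0 0.0064 1; 0 -0.041 0 -0.0008 0 0.0065 1; 0 -0.041 0 -0.0005 0 0.0065 1; 0 -0.041 0 0 0 0.0065 1; 0 -0.041 0 0 0 0.0066 1; 0 -0.041 0 0 0 0.0065 1")

```text
time: 38.85
ee_pos: [0.5228, -0.3755, 0.0872]
tcp_rot: [[0.989, -0.113, -0.09], [-0.113, -0.994, 0.01], [-0.09, 0.0, -0.996]]
contact_force: [-0.9, 0.5, -3.6]
opening: 0.0234
grip_force: 54.7
```

move_arm(steps="0 -0.061 0 0 0 -0.0009 1; 0 -0.061 0 0 0 -0.0009 1; 0 -0.061 0 0 0 -0.0008 1; 0 -0.061 0 0 0 -0.0008 1; 0 -0.061 0 0 0 -0.0008 1; 0 -0.061 0 0 0 -0.0008 1; 0 -0.061 0 0 0 -0.0008 1; 0 -0.061 0 0 0 -0.0008 1")

```text
time: 39.85
ee_pos: [0.525, -0.3758, 0.0938]
tcp_rot: [[0.832, -0.113, -0.543], [-0.095, -0.994, 0.061], [-0.547, 0.001, -0.837]]
contact_force: [-1.0, 0.0, -2.8]
opening: 0.0234
grip_force: 54.7
```

move_arm(steps="0 0 0 0 0 0 1; 0 0 0 0 0 0 1; 0 0 0 0 0 0 1; 0 0 0 0 0 0 1; 0 0 0 0 0 0 1; 0 0 0 0 0 0 1; 0 0 0 0 0 0 1; 0 0 0 0 0 0 1")

```text
time: 40.85
ee_pos: [0.5247, -0.3757, 0.0938]
tcp_rot: [[0.833, -0.113, -0.541], [-0.095, -0.994, 0.062], [-0.545, -0.0, -0.839]]
contact_force: [-0.5, -0.1, -3.1]
opening: 0.0232
grip_force: 54.7
```

```bash
python3 v.py w12.png yellow; python3 -c "
from w import *
c,im,d=snap('scene'); im=im[90:230,100:310,::-1]; cv2.imwrite('pics/s12.png',cv2.resize(im,None,fx=3,fy=3))"
```

```text
t 40.9 tcp [ 0.5247 -0.3757  0.0939] open 0.0237 F [ 0.3 -0.  -2.3]
[[ 0.833 -0.113 -0.541]
 [-0.095 -0.994  0.062]
 [-0.545 -0.    -0.839]]
0.86 2047
disc tool: min [ 0.1187 -0.0204  0.0031] med [0.1263 0.0034 0.0072] max [0.1312 0.0267 0.013 ]
```

View pics/w12.png

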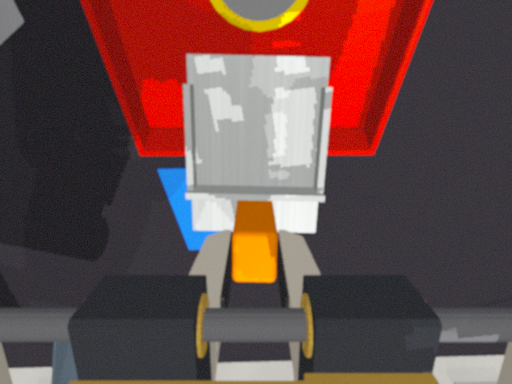

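```bash
python3 -c "
from plan import *
go((.515,-.373,.15,-6.5,0,8),(.432,.1555,.13,-6.5,0,16),claw=1)"
```

```text
t 41.0 tcp [ 0.5247 -0.3757  0.0939] open 0.0235 F [-0.5  0.  -3.4]
[[ 0.833 -0.113 -0.541]
 [-0.095 -0.994  0.062]
 [-0.545 -0.    -0.839]]
theta -6.49455046030322
0 0.072 0 -0.0049 -0.0002 -0.0052 1; 0 0.072 0 -0.0045 -0.0002 -0.0055 1; 0 0.072 0 -0.004 -0.0002 -0.0059 1; 0 0.072 0 -0.0036 -0.0002 -0.0061 1; 0 0.072 0 -0.0032 -0.0002 -0.0064 1; 0 0.072 0 -0.0027 -0.0002 -0.0066 1; 0 0.072 0 -0.0022 -0.0002 -0.0068 1; 0 0.072 0 -0.0018 -0.0002 -0.0069 1
0 0 0 -0.0089 -0.0322 0.0013 1; 0 0 0 -0.0089 -0.0322 0.0013 1; 0 0 0 -0.0089 -0.0322 0.0012 1; 0 0 0 -0.0089 -0.0322 0.0013 1; 0 0 0 -0.0089 -0.0322 0.0012 1; 0 0 0 -0.0089 -0.0322 0.0013 1; 0 0 0 -0.0089 -0.0322 0.0012 1; 0 0 0 -0.0089 -0.0323 0.0013 1
0 0 0 -0.0089 -0.0322 0.0012 1; 0 0 0 -0.0089 -0.0323 0.0013 1; 0 0 0 -0.0089 -0.0322 0.0012 1; 0 0 0 -0.0089 -0.0323 0.0013 1; 0 0 0 -0.0089 -0.0322 0.0012 1; 0 0 0 -0.0088 -0.0323 0.0013 1; 0 0 0 -0.0089 -0.0322 0.0012 1; 0 0 0 -0.0088 -0.0323 0.0013 1
```

move_arm(steps="0 0 0 -0.007 0 -0.008 1; 0 0 0 -0.007 0 -0.009 1; 0 0 0 -0.008 0 -0.012 1; 0 0 0 -0.008 0 -0.012 1; 0 0.144 0 0 0 0 1; 0 0.144 0 0 0 0 1; 0 0.144 0 0 0 0 1; 0 0.144 0 0 0 0 1")

```text
time: 42.0
ee_pos: [0.5219, -0.3755, 0.1461]
tcp_rot: [[0.994, -0.113, 0.005], [-0.113, -0.994, -0.002], [0.005, 0.001, -1.0]]
contact_force: [0.1, -0.4, -2.6]
opening: 0.0235
grip_force: 54.7
```

move_arm(steps="0 0 0 -0.009 -0.0322 0 1; 0 0 0 -0.009 -0.0322 0 1; 0 0 0 -0.009 -0.0322 0 1; 0 0 0 -0.009 -0.0322 0 1; 0 0 0 -0.009 -0.0322 0 1; 0 0 0 -0.009 -0.0322 0 1; 0 0 0 -0.009 -0.0322 0 1; 0 0 0 -0.009 -0.0322 0 1")

```text
time: 43.0
ee_pos: [0.4792, -0.1103, 0.1455]
tcp_rot: [[0.994, -0.113, 0.0], [-0.113, -0.994, -0.0], [0.0, 0.0, -1.0]]
contact_force: [0.1, 0.6, -2.5]
opening: 0.0237
grip_force: 54.7
```

```bash
python3 rel.py blue .022; python3 -c "
from w import *
c,im,d=snap('top'); o=robot.outline_of('top','disc_yellow_a'); rect(c,d,.0,.04,(.64,-.39),.08,o[0]['pixels'])
from plan import *
go((.432,.1555,.13,-6.5,0,8),claw=1)"
```

```text
1175 med z 0.0449 rect [ 0.6637 -0.0074] [0.4777 0.021 ] 83.5
334 med z 0.0222 rect [0.5855 0.1331] [0.0582 0.056 ] 61.9
top 0.69 disc [0.58584755 0.13453361]
1085 med z 0.0448 rect [ 0.6666 -0.0034] [0.48   0.0226] 83.6
330 med z 0.0224 rect [0.588  0.1386] [0.0583 0.0566] 40.5
scene 0.63 disc [0.5863226  0.13639142]
yaw -6.430774688720703 face n 0.651580081705613 mid t 0.0691509117504865
disc n,t 0.5675343200632208 0.2004999896541478 xy [0.58641988 0.13567305]
366 med z 0.0185 rect [ 0.6451 -0.3943] [0.061  0.0657] 23.0
t 43.4 tcp [ 0.4796 -0.112   0.1448] open 0.0235 F [-0.  -0.3 -3.3]
[[ 0.993 -0.114  0.   ]
 [-0.114 -0.993 -0.   ]
 [ 0.     0.    -1.   ]]
theta -6.545550035831939
0 0 -0.0001 -0.0097 -0.0325 0.0018 1; 0 0 -0.0001 -0.0097 -0.0326 0.0018 1; 0 0 -0.0001 -0.0097 -0.0325 0.0018 1; 0 0 -0.0001 -0.0097 -0.0326 0.0019 1; 0 0 -0.0001 -0.0097 -0.0325 0.0018 1; 0 0 -0.0001 -0.0097 -0.0326 0.0019 1; 0 0 -0.0001 -0.0098 -0.0325 0.0018 1; 0 0 -0.0001 -0.0097 -0.0326 0.0019 1
```

move_arm(steps="0 0 0 -0.0097 -0.0325 0.002 1; 0 0 0 -0.0097 -0.0325 0.002 1; 0 0 0 -0.0097 -0.0325 0.002 1; 0 0 0 -0.0097 -0.0325 0.002 1; 0 0 0 -0.0097 -0.0325 0.002 1; 0 0 0 -0.0097 -0.0325 0.002 1; 0 0 0 -0.0097 -0.0325 0.002 1; 0 0 0 -0.0097 -0.0325 0.002 1")

```text
time: 44.4
ee_pos: [0.4319, 0.1565, 0.1286]
tcp_rot: [[0.993, -0.114, 0.0], [-0.114, -0.993, -0.0], [0.0, 0.0, -1.0]]
contact_force: [0.6, -0.3, -3.9]
opening: 0.0233
grip_force: 54.7
```

move_arm(steps="0 0 0 0 0 0.02 1; 0 0 0 0 0 0.02 1; 0 0 0 0 0 0.02 1; 0 0 0 0 0 0.02 1; 0 0 0 0 0 0.01 1; 0 0 0 0 0 0.008 1; 0 0 0 0 0 0 1; 0 0 0 0 0 0 1")

```text
time: 45.4
ee_pos: [0.4322, 0.1559, 0.0311]
tcp_rot: [[0.994, -0.113, 0.001], [-0.113, -0.994, 0.0], [0.001, -0.0, -1.0]]
contact_force: [-0.8, -0.1, -1.9]
opening: 0.0236
grip_force: 54.7
```

```bash
python3 v.py w13.png blue
```

```text
t 45.45 tcp [0.4322 0.1559 0.0311] open 0.0237 F [ 0.3 -0.  -2. ]
[[ 0.994 -0.113  0.001]
 [-0.113 -0.994  0.   ]
 [ 0.001 -0.    -1.   ]]
0.71 961
disc tool: min [ 0.126  -0.0156  0.0077] med [0.1295 0.0035 0.0101] max [0.1341 0.0221 0.0252]
```

move_arm(steps="0 0 0 0 0 0.004 1; 0 0 0 0.012 0 0 1; 0 0 0 0.008 0 0 1; 0 0 0 0.01 0 0 1; 0 0 0 0.01 0 0 1; 0 0 0 0.01 0 0 1; 0 0 0 0.01 0 0 1; 0 0 0 0.01 0 0 1")

```text
time: 46.5
ee_pos: [0.5018, 0.1479, 0.0269]
tcp_rot: [[0.994, -0.113, 0.0], [-0.113, -0.994, 0.0], [0.0, -0.0, -1.0]]
contact_force: [-3.4, 0.6, 5.8]
opening: 0.0233
grip_force: 55.0
```

```bash
python3 v.py w14.png blue
```

```text
t 46.55 tcp [0.5031 0.1479 0.0269] open 0.0235 F [ 0.5  0.5 -0. ]
[[ 0.994 -0.113  0.001]
 [-0.113 -0.994  0.   ]
 [ 0.001 -0.    -1.   ]]
0.68 4950
disc tool: min [ 0.1018 -0.0246  0.0031] med [0.1185 0.0029 0.0049] max [0.1299 0.0304 0.0116]
```

move_arm(steps="0 0 0 0.008 0 0 1; 0 0 0 0.008 0 0 1; 0 0 0 0.008 0 0 1; 0 0 0 0.008 0 0 1; 0 0 0 0.008 0 0 1; 0 0 0 0 0 0 1; 0 0 0 0 0 0 1; 0 0 0 0 0 0 1")

```text
time: 47.6
ee_pos: [0.5414, 0.1435, 0.0269]
tcp_rot: [[0.994, -0.113, 0.001], [-0.113, -0.994, 0.0], [0.001, -0.0, -1.0]]
contact_force: [3.4, -0.5, 5.8]
opening: 0.0237
grip_force: 55.0
```

```bash
python3 v.py w15.png blue
```

```text
t 47.65 tcp [0.5415 0.1435 0.0269] open 0.0235 F [ 2.7 -0.2  5.1]
[[ 0.994 -0.113  0.001]
 [-0.113 -0.994  0.   ]
 [ 0.001 -0.    -1.   ]]
0.68 920
disc tool: min [-0.138  -0.1666 -0.0035] med [-0.1217 -0.1518  0.0103] max [-0.0722 -0.1435  0.0243]
```

View pics/w15.png

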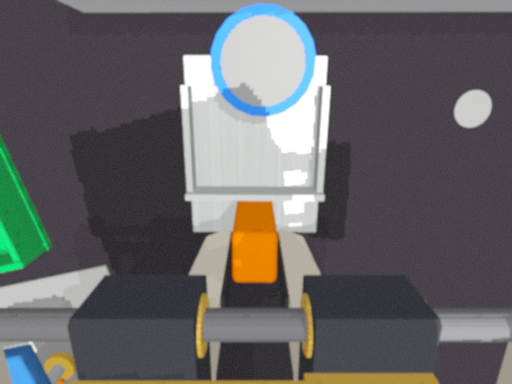

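Disc is half on the pan (centre at 263,60), fence not quite yet close. Push on 21 mm.

move_arm(steps="0 0 0 0.005 0 0 1; 0 0 0 0.005 0 0 1; 0 0 0 0.005 0 0 1; 0 0 0 0.004 0 0 1; 0 0 0 0.002 0 0 1; 0 0 0 0 0 0 1; 0 0 0 0 0 0 1; 0 0 0 0 0 0 1")

```text
time: 48.7
ee_pos: [0.5613, 0.1411, 0.0269]
tcp_rot: [[0.994, -0.113, -0.001], [-0.113, -0.994, 0.0], [-0.001, 0.0, -1.0]]
contact_force: [-3.6, -0.4, 10.6]
opening: 0.0236
grip_force: 55.0
```

```bash
python3 v.py w16.png blue
```

```text
t 48.75 tcp [0.5613 0.1412 0.0269] open 0.0236 F [-2.3  0.9  9.3]
[[ 0.994 -0.113 -0.001]
 [-0.113 -0.994  0.   ]
 [-0.001  0.    -1.   ]]
0.77 8523
disc tool: min [ 0.0526 -0.0217  0.001 ] med [0.0819 0.0061 0.0026] max [0.1084 0.0339 0.0047]
```

View pics/w16.png

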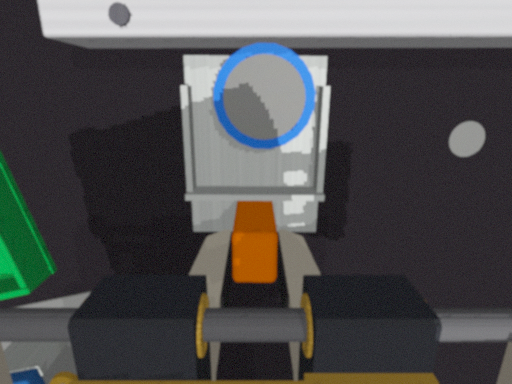

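move_arm(steps="0 0 0 -0.001 0 -0.004 1; 0 0 0 -0.003 0 -0.008 1; 0 0.04 0 -0.006 0 -0.01 1; 0 0.05 0 -0.008 0 -0.01 1; 0 0.05 0 -0.01 0 -0.01 1; 0 0.05 0 -0.01 0 -0.01 1; 0 0.05 0 -0.01 0 -0.01 1; 0 0 0 -0.005 0 -0.005 1")

```text
time: 49.8
ee_pos: [0.5024, 0.1477, 0.0876]
tcp_rot: [[0.966, -0.113, 0.235], [-0.109, -0.994, -0.027], [0.236, 0.0, -0.972]]
contact_force: [-0.3, 0.7, -3.3]
opening: 0.0237
grip_force: 55.0
```

```bash
python3 v.py w17.png blue; python3 -c "
from plan import *
th=20; u=np.array([np.cos(np.radians(th)),np.sin(np.radians(th))]); p=np.array([.611,.394])-.094*u; print(p)
go((.47,.16,.16,-6.5,-13.75,4),(*p,.16,th,-13.75,12),claw=1)"
```

```text
t 49.85 tcp [0.5028 0.1478 0.088 ] open 0.0237 F [ 0.   0.3 -4. ]
[[ 0.965 -0.113  0.235]
 [-0.11  -0.994 -0.027]
 [ 0.236  0.    -0.972]]
0.79 7944
disc tool: min [ 0.0426 -0.0214  0.0022] med [0.0711 0.0061 0.0039] max [0.0973 0.034  0.0056]
[0.52266889 0.36185011]
t 49.9 tcp [0.5037 0.1478 0.0878] open 0.0234 F [ 0.3 -0.8 -4.1]
[[ 0.965 -0.113  0.235]
 [-0.11  -0.994 -0.027]
 [ 0.237 -0.    -0.972]]
theta -6.480615714810297
0 0.0002 0.0001 -0.0042 -0.0021 -0.0196 1; 0 0.0002 0.0001 -0.0042 -0.0021 -0.0196 1; 0 0.0002 0.0001 -0.0042 -0.0021 -0.0196 1; 0 0.0002 0.0001 -0.0041 -0.0021 -0.0196 1
0.0092 0 -0.0374 0.0024 -0.0172 0.0006 1; 0.0092 0 -0.0374 0.003 -0.0171 0.0007 1; 0.0092 0 -0.0374 0.0037 -0.017 0.0009 1; 0.0092 0 -0.0374 0.0043 -0.0168 0.0011 1; 0.0092 0 -0.0374 0.0049 -0.0166 0.0012 1; 0.0092 0 -0.0374 0.0055 -0.0164 0.0014 1; 0.0092 0 -0.0374 0.0061 -0.0162 0.0015 1; 0.0092 0 -0.0374 0.0068 -0.0159 0.0017 1
0.0092 0 -0.0374 0.0073 -0.0157 0.0018 1; 0.0092 0 -0.0374 0.0079 -0.0154 0.0019 1; 0.0092 0 -0.0374 0.0085 -0.015 0.0021 1; 0.0092 0 -0.0374 0.0091 -0.0147 0.0022 1
```

```bash
python3 -c "
from plan import *
go((.47,.16,.16,-6.5,-13.75,4),(.5176,.4046,.16,-6.5,-13.75,12),(.5176,.4046,.088,-6.5,5,8),claw=1)"
```

```text
t 49.9 tcp [0.5037 0.1478 0.0878] open 0.0234 F [ 0.3 -0.8 -4.1]
[[ 0.965 -0.113  0.235]
 [-0.11  -0.994 -0.027]
 [ 0.237 -0.    -0.972]]
theta -6.480615714810297
0 0.0002 0.0001 -0.0042 -0.0021 -0.0196 1; 0 0.0002 0.0001 -0.0042 -0.0021 -0.0196 1; 0 0.0002 0.0001 -0.0042 -0.0021 -0.0196 1; 0 0.0002 0.0001 -0.0041 -0.0021 -0.0196 1
0 0 0 0.0016 -0.0207 0.0004 1; 0 0 0 0.0016 -0.0207 0.0004 1; 0 0 0 0.0016 -0.0207 0.0004 1; 0 0 0 0.0016 -0.0207 0.0004 1; 0 0 0 0.0016 -0.0207 0.0004 1; 0 0 0 0.0016 -0.0207 0.0004 1; 0 0 0 0.0016 -0.0207 0.0004 1; 0 0 0 0.0016 -0.0207 0.0004 1
0 0 0 0.0015 -0.0207 0.0004 1; 0 0 0 0.0016 -0.0207 0.0004 1; 0 0 0 0.0015 -0.0207 0.0004 1; 0 0 0 0.0016 -0.0207 0.0003 1
0 -0.0409 0 -0.0021 0 0.0087 1; 0 -0.0409 0 -0.0018 0 0.0088 1; 0 -0.0409 0 -0.0014 0 0.0089 1; 0 -0.0409 0 -0.0011 0 0.009 1; 0 -0.0409 0 -0.0007 0 0.009 1; 0 -0.0409 0 -0.0003 0 0.009 1; 0 -0.0409 0 0 0 0.009 1; 0 -0.0409 0 0.0005 0 0.009 1
```

move_arm(steps="0 0 0 -0.0042 -0.002 -0.01 1; 0 0 0 -0.0042 -0.002 -0.02 1; 0 0 0 -0.0042 -0.002 -0.024 1; 0 0 0 -0.0042 -0.002 -0.024 1; 0 0 0 0.0016 -0.0207 0 1; 0 0 0 0.0016 -0.0207 0 1; 0 0 0 0.0016 -0.0207 0 1; 0 0 0 0.0016 -0.0207 0 1")

```text
time: 50.9
ee_pos: [0.486, 0.2418, 0.161]
tcp_rot: [[0.965, -0.113, 0.236], [-0.11, -0.994, -0.027], [0.237, -0.0, -0.971]]
contact_force: [-0.8, -0.1, -3.1]
opening: 0.0234
grip_force: 55.0
```

move_arm(steps="0 0 0 0.0016 -0.0207 0 1; 0 0 0 0.0016 -0.0207 0 1; 0 0 0 0.0016 -0.0207 0 1; 0 0 0 0.0016 -0.0207 0 1; 0 0 0 0.0016 -0.0207 0 1; 0 0 0 0.0016 -0.0207 0 1; 0 0 0 0.0016 -0.0207 0 1; 0 0 0 0.0016 -0.0207 0 1")

```text
time: 51.9
ee_pos: [0.5169, 0.4055, 0.1636]
tcp_rot: [[0.965, -0.113, 0.236], [-0.11, -0.994, -0.027], [0.237, 0.0, -0.971]]
contact_force: [-0.5, -0.6, -3.7]
opening: 0.0237
grip_force: 55.0
```

```bash
python3 v.py w18.png blue; python3 -c "
from plan import *
go((.5176,.4046,.088,-6.5,5,8),(.5176,.4046,.095,-6.5,33,8),claw=1)"
```

```text
t 51.95 tcp [0.5173 0.4075 0.1637] open 0.0237 F [-1.   1.2 -3.3]
[[ 0.965 -0.112  0.237]
 [-0.109 -0.994 -0.025]
 [ 0.238 -0.001 -0.971]]
0.85 7311
disc tool: min [ 0.0225 -0.0139  0.002 ] med [0.0513 0.0136 0.0035] max [0.0777 0.0415 0.0053]
t 52.0 tcp [0.517  0.4062 0.1635] open 0.0233 F [-0.7 -0.2 -3.5]
[[ 0.965 -0.112  0.236]
 [-0.109 -0.994 -0.026]
 [ 0.238 -0.001 -0.971]]
theta -6.440415241980298
-0.0001 -0.0409 0.0001 -0.0021 0.0002 0.0092 1; -0.0001 -0.0409 0.0001 -0.0018 0.0002 0.0093 1; -0.0001 -0.0409 0.0001 -0.0014 0.0002 0.0093 1; -0.0001 -0.0409 0.0001 -0.001 0.0002 0.0094 1; -0.0001 -0.0409 0.0001 -0.0006 0.0002 0.0094 1; -0.0001 -0.0409 0.0001 -0.0003 0.0002 0.0094 1; -0.0001 -0.0409 0.0001 0.0002 0.0002 0.0095 1; -0.0001 -0.0409 0.0001 0.0005 0.0002 0.0094 1
0 -0.0611 0 -0.0001 0 -0.0009 1; 0 -0.0611 0 -0.0001 0 -0.0009 1; 0 -0.0611 0 -0.0002 0 -0.0008 1; 0 -0.0611 0 -0.0002 0 -0.0008 1; 0 -0.0611 0 -0.0003 0 -0.0008 1; 0 -0.0611 0 -0.0003 0 -0.0008 1; 0 -0.0611 0 -0.0004 0 -0.0008 1; 0 -0.0611 0 -0.0004 0 -0.0008 1
```

move_arm(steps="0 -0.041 0 -0.002 0 0.0092 1; 0 -0.041 0 -0.0018 0 0.0093 1; 0 -0.041 0 -0.0014 0 0.0093 1; 0 -0.041 0 -0.001 0 0.0094 1; 0 -0.041 0 -0.0006 0 0.0094 1; 0 -0.041 0 0 0 0.0094 1; 0 -0.041 0 0 0 0.0094 1; 0 -0.041 0 0 0 0.0094 1")

```text
time: 53.0
ee_pos: [0.5174, 0.4041, 0.0878]
tcp_rot: [[0.989, -0.113, -0.09], [-0.113, -0.994, 0.01], [-0.091, -0.0, -0.996]]
contact_force: [-0.1, -0.2, -3.7]
opening: 0.0235
grip_force: 55.0
```

move_arm(steps="0 -0.061 0 0 0 -0.0009 1; 0 -0.061 0 0 0 -0.0009 1; 0 -0.061 0 0 0 -0.0008 1; 0 -0.061 0 0 0 -0.0008 1; 0 -0.061 0 0 0 -0.0008 1; 0 -0.061 0 0 0 -0.0008 1; 0 -0.061 0 0 0 -0.0008 1; 0 -0.061 0 0 0 -0.0008 1")

```text
time: 54.0
ee_pos: [0.5196, 0.404, 0.0946]
tcp_rot: [[0.832, -0.113, -0.543], [-0.094, -0.994, 0.062], [-0.547, -0.001, -0.837]]
contact_force: [-0.5, -0.7, -3.5]
opening: 0.0232
grip_force: 55.0
```

move_arm(steps="0 0 0 0 0 0 1; 0 0 0 0 0 0 1; 0 0 0 0 0 0 1; 0 0 0 0 0 0 1; 0 0 0 0 0 0 1; 0 0 0 0 0 0 1; 0 0 0 0 0 0 1; 0 0 0 0 0 0 1")

```text
time: 55.0
ee_pos: [0.5193, 0.4039, 0.0947]
tcp_rot: [[0.833, -0.113, -0.541], [-0.095, -0.994, 0.062], [-0.545, -0.0, -0.839]]
contact_force: [-0.1, -0.6, -1.6]
opening: 0.0234
grip_force: 55.0
```

```bash
python3 v.py w19.png blue
```

```text
t 55.05 tcp [0.5193 0.4039 0.0947] open 0.0233 F [ 0.5 -0.6 -3.4]
[[ 0.833 -0.113 -0.541]
 [-0.095 -0.994  0.062]
 [-0.545  0.    -0.839]]
0.61 3284
disc tool: min [ 0.1119 -0.0206 -0.0042] med [0.1228 0.0053 0.0008] max [0.1294 0.0314 0.0085]
```

View pics/w19.png

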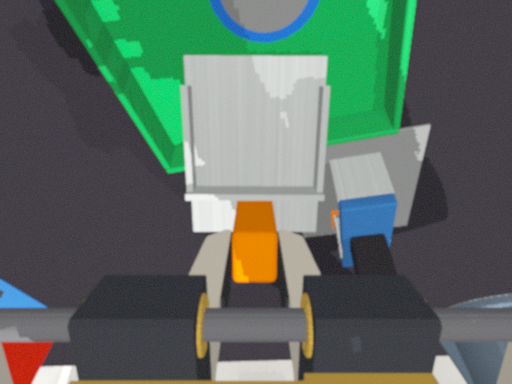

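move_arm(steps="0 0 0 -0.007 0 -0.008 1; 0 0 0 -0.007 0 -0.009 1; 0 0 0 -0.01 0 -0.015 1; 0 0 0 -0.014 0 -0.021 1; 0 0.144 0 -0.014 0 -0.021 1; 0 0.144 0 0 0 0 1; 0 0.144 0 0 0 0 1; 0 0.144 0 0 0 0 1")

```text
time: 56.1
ee_pos: [0.5161, 0.4045, 0.1871]
tcp_rot: [[0.994, -0.113, 0.006], [-0.113, -0.994, 0.001], [0.006, -0.002, -1.0]]
contact_force: [0.4, 0.7, -3.3]
opening: 0.0239
grip_force: 55.0
```

```bash
python3 -c "
from plan import *
go((.368,-.329,.16,-4,0,24),claw=1)"
```

```text
t 56.1 tcp [0.5161 0.4045 0.1871] open 0.0239 F [ 0.4  0.7 -3.3]
[[ 0.994 -0.113  0.006]
 [-0.113 -0.994  0.001]
 [ 0.006 -0.002 -1.   ]]
theta -6.509888989358037
-0.0001 -0.0002 -0.0018 -0.0027 0.0311 0.0011 1; -0.0001 -0.0002 -0.0018 -0.0027 0.0311 0.0011 1; -0.0001 -0.0002 -0.0018 -0.0028 0.0311 0.0011 1; -0.0001 -0.0002 -0.0018 -0.0028 0.031 0.0011 1; -0.0001 -0.0002 -0.0018 -0.0029 0.031 0.0011 1; -0.0001 -0.0002 -0.0018 -0.003 0.031 0.0011 1; -0.0001 -0.0002 -0.0018 -0.003 0.031 0.0011 1; -0.0001 -0.0002 -0.0018 -0.0031 0.031 0.0011 1
-0.0001 -0.0002 -0.0018 -0.0031 0.031 0.0011 1; -0.0001 -0.0002 -0.0018 -0.0032 0.031 0.0011 1; -0.0001 -0.0002 -0.0018 -0.0032 0.031 0.0011 1; -0.0001 -0.0002 -0.0018 -0.0033 0.031 0.0011 1; -0.0001 -0.0002 -0.0018 -0.0033 0.031 0.0011 1; -0.0001 -0.0002 -0.0018 -0.0034 0.031 0.0011 1; -0.0001 -0.0002 -0.0018 -0.0034 0.031 0.0011 1; -0.0001 -0.0002 -0.0018 -0.0035 0.031 0.0011 1
-0.0001 -0.0002 -0.0018 -0.0036 0.031 0.0011 1; -0.0001 -0.0002 -0.0018 -0.0036 0.031 0.0011 1; -0.0001 -0.0002 -0.0018 -0.0037 0.031 0.0011 1; -0.0001 -0.0002 -0.0018 -0.0037 0.031 0.0011 1; -0.0001 -0.0002 -0.0018 -0.0038 0.0309 0.0011 1; -0.0001 -0.0002 -0.0018 -0.0038 0.0309 0.0011 1; -0.0001 -0.0002 -0.0018 -0.0039 0.031 0.0011 1; -0.0001 -0.0002 -0.0018 -0.004 0.0309 0.0011 1
```

move_arm(steps="0 0 -0.0018 -0.0027 0.031 0 1; 0 0 -0.0018 -0.0027 0.031 0 1; 0 0 -0.0018 -0.0028 0.031 0 1; 0 0 -0.0018 -0.0028 0.031 0 1; 0 0 -0.0018 -0.0029 0.031 0 1; 0 0 -0.0018 -0.003 0.031 0.002 1; 0 0 -0.0018 -0.003 0.031 0.002 1; 0 0 -0.0018 -0.003 0.031 0.002 1")

```text
time: 57.1
ee_pos: [0.4665, 0.1593, 0.1803]
tcp_rot: [[0.995, -0.099, 0.001], [-0.099, -0.995, 0.001], [0.001, -0.001, -1.0]]
contact_force: [0.2, -0.3, -2.2]
opening: 0.0235
grip_force: 55.0
```

move_arm(steps="0 0 -0.0018 -0.0031 0.031 0.001 1; 0 0 -0.0018 -0.0032 0.031 0.001 1; 0 0 -0.0018 -0.0032 0.031 0.001 1; 0 0 -0.0018 -0.0033 0.031 0.001 1; 0 0 -0.0018 -0.0033 0.031 0.001 1; 0 0 -0.0018 -0.0034 0.031 0.001 1; 0 0 -0.0018 -0.0034 0.031 0.001 1; 0 0 -0.0018 -0.0035 0.031 0.001 1")

```text
time: 58.1
ee_pos: [0.4174, -0.0852, 0.1723]
tcp_rot: [[0.996, -0.085, 0.001], [-0.085, -0.996, -0.0], [0.001, -0.0, -1.0]]
contact_force: [0.3, -0.1, -3.3]
opening: 0.0234
grip_force: 55.0
```

move_arm(steps="0 0 -0.0018 -0.0036 0.031 0.001 1; 0 0 -0.0018 -0.0036 0.031 0.001 1; 0 0 -0.0018 -0.0037 0.031 0.001 1; 0 0 -0.0018 -0.0037 0.031 0.001 1; 0 0 -0.0018 -0.0038 0.031 0.001 1; 0 0 -0.0018 -0.0038 0.031 0.001 1; 0 0 -0.0018 -0.0039 0.031 0.001 1; 0 0 -0.0018 -0.004 0.031 0.001 1")

```text
time: 59.1
ee_pos: [0.3679, -0.3303, 0.1643]
tcp_rot: [[0.997, -0.071, 0.001], [-0.071, -0.997, -0.001], [0.001, 0.001, -1.0]]
contact_force: [0.6, 0.0, -3.3]
opening: 0.0233
grip_force: 55.0
```

```bash
python3 -c "
from w import *
from plan import *
c,im,d=snap('wrist')
o=robot.outline_of('wrist','mat_scoop')
if o: rect(c,d,-.006,.012,(.413,-.334),.13,o[0]['pixels'])
go((.368,-.329,.035,-4,0,6),claw=1)"
```

```text
352 med z 0.0025 rect [ 0.4879 -0.3393] [0.1174 0.0034] 85.9
t 59.2 tcp [ 0.3678 -0.3314  0.1642] open 0.0234 F [-0.4 -0.6 -2.5]
[[ 0.997 -0.073  0.001]
 [-0.073 -0.997 -0.001]
 [ 0.001  0.001 -1.   ]]
theta -4.169174756458085
0.0002 -0.0002 -0.0005 0 -0.0004 0.0215 1; 0.0002 -0.0002 -0.0005 0 -0.0004 0.0215 1; 0.0002 -0.0002 -0.0005 0 -0.0004 0.0215 1; 0.0002 -0.0002 -0.0005 0 -0.0005 0.0216 1; 0.0002 -0.0002 -0.0005 0 -0.0004 0.0215 1; 0.0002 -0.0002 -0.0005 0 -0.0005 0.0216 1
```

move_arm(steps="0 0 0 0 -0.001 0.03 1; 0 0 0 0 -0.001 0.03 1; 0 0 0 0 0 0.03 1; 0 0 0 0 0 0.025 1; 0 0 0 0 0 0.012 1; 0 0 0 0 0 0.005 1; 0 0 0 0 0 0.002 1; 0 0 0 0 0 0 1")

```text
time: 60.2
ee_pos: [0.3686, -0.3276, 0.0299]
tcp_rot: [[0.998, -0.07, 0.001], [-0.07, -0.998, -0.001], [0.001, 0.001, -1.0]]
contact_force: [0.0, 1.5, 2.1]
opening: 0.0236
grip_force: 55.0
```

move_arm(steps="0 0 0 0 0 0 0.7; 0 0 0 0 0 0 0.4; 0 0 0 0 0 0 0; 0 0 0 0 0 0 0; 0 0 0 0 0 0 0; 0 0 0 0 0 0 0; 0 0 0 0 0 0 0; 0 0 0 0 0 0 0")

```text
time: 61.2
ee_pos: [0.3682, -0.3272, 0.0291]
tcp_rot: [[0.998, -0.07, 0.0], [-0.07, -0.998, -0.0], [0.0, 0.0, -1.0]]
contact_force: [0.8, 1.0, 0.0]
opening: 0.0916
grip_force: 0.0
```

move_arm(steps="0 0 0 0 0 -0.01 0; 0 0 0 0 0 -0.03 0; 0 0 0 0 0 -0.04 0; 0 0 0 0 0 -0.04 0; 0 0 0 -0.01 0.01 -0.04 0; 0 0 0 -0.01 0.01 -0.04 0; 0 0 0 0 0 0 0; 0 0 0 0 0 0 0")

```text
time: 62.2
ee_pos: [0.3466, -0.3454, 0.2287]
tcp_rot: [[0.998, -0.07, -0.0], [-0.07, -0.998, 0.0], [-0.0, -0.0, -1.0]]
contact_force: [0.1, -0.3, -0.4]
opening: 0.093
grip_force: 0.0
```

```bash
python3 -c "
from w import *
st()
c,im,d=snap('wrist')
o=robot.outline_of('wrist','scoop_lip'); rect(c,d,.003,.03,(.413,-.335),.12,o[0]['pixels'])
o=robot.outline_of('wrist','mat_scoop'); rect(c,d,-.004,.03,(.413,-.335),.12,o[0]['pixels'])
c,im,d=snap('top','top9.png')
for t,xy in (('blue',(.63,.39)),('yellow',(.64,-.39))):
    o=robot.outline_of('top','disc_%s_a'%t); print(t,o and o[0]['confidence']); o and rect(c,d,.0,.05,xy,.1,o[0]['pixels'])
"
```

```text
t 62.2 tcp [ 0.3466 -0.3454  0.2287] open 0.093 F [ 0.1 -0.3 -0.4]
[[ 0.998 -0.07  -0.   ]
 [-0.07  -0.998  0.   ]
 [-0.    -0.    -1.   ]]
6685 med z 0.0049 rect [ 0.4122 -0.3308] [0.0938 0.1225] 86.0
4160 med z 0.0027 rect [ 0.4135 -0.3354] [0.1215 0.1485] 85.8
blue 0.89
385 med z 0.0271 rect [0.6343 0.3841] [0.0615 0.0588] 58.7
yellow 0.24
few 0
```

View pics/top9.png

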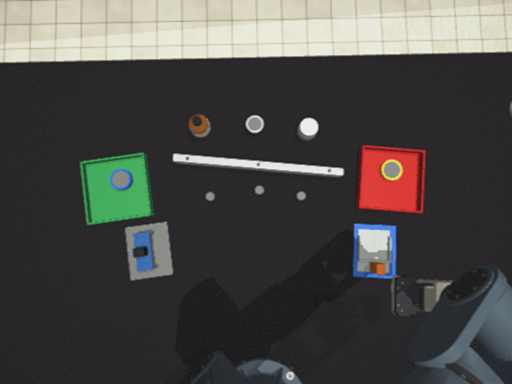

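Blue lies flat in the green tray at (121,180) and yellow in the red tray at (391,169). The gauge is on the grey mat at (143,250), the scoop is on the blue mat at (376,250), and the bystanders have not moved.

```bash
python3 -c "
from bench import robot
print(robot.finish_job())"
```

```text
the job is handed in; nothing more can be done
None
```

The job is handed in with no verdict returned: blue gauged full (foot reading about 0.014) and went in the green tray, yellow gauged thin (about 0.006) and went in the red tray, there was no white disc, and the gauge and scoop are back on their own mats.

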